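# Refit the threaded closure plug of a bench pressure cell

## Robot

A 6-joint arm with a two-finger parallel gripper is mounted at the origin on the work surface. World frame = base frame: x ahead of the robot, y to its left, z up, the work surface at z = 0. Lengths are in m, angles in rad, forces in N, time in s.
With the tool pointing down it reaches from about 0.225 to 0.875 m from the base axis. Payload 3.4 kg.
Tool frame: the origin (TCP) lies at the very end of the fingers, on their centre line; the grasp point (between the pads) lies 19 mm behind it; z points along the fingers, y is the direction in which the jaws open and shut (so a half turn about z gives the same grasp; the last joint's range is limited). The gripper opens to 85 mm and grips with 20 to 120 N. Pads are 22 mm wide; open, the fingers measure 114 mm over their backs; the gripper's body (76 mm by 85 mm) begins 54 mm behind the grasp point. The pads swing forward as they close: fully open they stand 13 mm farther back than shut.
Start: joints at [-1.458, 0.276, 1.505, -0, 1.361, -0.121], TCP at [0.133, -0.559, 0.202] pointing down, gripper open.
Joint ranges: [-2.89, 2.89], [-0.75, 2.08], [0.22, 2.7], [-1.18, 4.32], [0.11, 2.71], [-2.7, 2.7]. Speed limits (rad/s): [2.57, 2.57, 3.14, 3.14, 3.14, 3.14].

## Interface

Orientations are given as a unit quaternion [w, x, y, z].
In Python, from rig import telemetry, imaging, manip, finder gives the robot as it stands.
- The arm moves only by the tool arm_command, never from a script. Its argument "steps" is a list of rows, each a list of 3 entries, a list of its own where there are three numbers: the turn, a rotation vector about the world's x, y, z in rad, then the shift along the world's x, y, z in mm, then the closure in counts, from 0 (fully open) to 255 (shut). In form: [[[rx, ry, rz], [dx, dy, dz], grip], ...]. A call has 1 to 20 rows; each row shifts and turns the commanded pose from where the row before left it; what a row does not reach is not made up. A row lasts 1/8 s, in which the tool goes at most 62.5 mm and 10.7 degrees, less where a joint would pass 70% of its speed; a pose out of reach is approached as far as the arm can. A call is refused whole if a number of a shift passes 62.5 or a number of a turn 0.188, either way. A call with a gripper value outside its range is refused whole. The fingers move at their own pace and stop on an object; "newtons" is the grip in N (left out, the last holds). Time passes only in rows, so rows that do not move let the fingers close. It gives the time, the measured TCP pose, the force and the opening at its end, in the units of the state.
- telemetry.get_state(): the state, without advancing time (a new reading comes with each control period).
- imaging.get_image(name): name is "side" or "top"; returns the picture (480x640x3 uint8, blue, green, red); there is no depth.
- imaging.camera_params(name): a dict with "intrinsics" (3x3 intrinsics, pixels), "D" ([k1, k2, p1, p2, k3] as OpenCV has them; the pictures are not rectified), "R" (3x3) and "t" (3): a world point X has camera coordinates R X + t. Camera axes: x right, y down, z forward; pixel columns grow to the right and rows downward; lengths in m; the calibration is good to about 2 mm. A picture is of the moment at which its call begins. camera_params takes no time and is no camera call.
- manip.sign_off(): hands the job in, once; it reports no verdict.
Trained networks look in the newest picture that a camera, given by its name, has taken for a name from the list of things; names that differ only in an ending like _2 or _b are one class to them, and where a whole thing is asked for, a point or a joint stands for the part that bears it (a point fixed in the world has none). Each returns a list of dicts, best first, with "score" (0 to 1); they miss things now and then, are a little off and sometimes report something else, mostly with a low value. They report only what shows in the picture. A call takes as long as a camera call.
- finder.cut_out(camera, thing): "pixels" (480x640 bool, what is visible of it) and "extent" ([left, top, width, height] in pixels, round what is visible of it).
The state is a dict: "clock": time; "qpos": joint angles; "qd": joint speeds; "effort": joint torques, N m; "position": TCP position; "ee_rot": TCP orientation; "contact_force": force on the tool from outside, world axes, zero at the start; "moment": the same for the moment, N m; "width": finger opening in m.
Only numpy, scipy, OpenCV 4.12 (cv2) and the standard library are available. Lean on these libraries where they do the work, as an engineer would, in place of code of your own. Each camera call takes 0.05 s, during which the arm holds its last target.

## Task

Take the steel plug out of its inclined rest and stand it in the collar of the pressure cell with its two side lugs resting on top of the rim, and let go of it. Then take it again by the wing grip on top, turn it backward (anticlockwise seen from above) until the lugs drop into the thread starts, drive it forward (clockwise) down the thread until it is fully home, and let go. Leave the bottle, jar and tray where they are.

Things in the scene. Friction and masses are not known exactly. Their poses are not given: they have to be found in the camera images.
- plug_shaft (a point): Grip place on the loose metal plug (164 mm long, 0.24 to 0.45 kg): on its axis, middle of its bare round shaft, 28 mm in diameter, 38 mm above the lugs. Axes of all plug points: z along the plug to its wing grip, y along lugs and wing width, x across the flat of the wing. At the start it lies in the rest, wing end raised 25 degrees from level, y level, x mostly down.
- plug_lug (a point): Point on the plug's axis at its two side lugs: one round bar along y, 8 mm thick, 62 mm over both ends (17 mm out from the shaft on each side). Same axes. Above it the 28 mm shaft is bare for 80 mm, up to the wing; below it the shaft goes on 38 mm and then tapers.
- plug_nose (a point): Lower end of the plug, 46 mm below the lug line: a flat nose 16 mm across, widening to the 28 mm shaft over 8 mm. Same axes.
- plug_wing (a point): Centre of the wing grip at the plug's head: a flat block 12 mm thick (x), 60 mm wide (y), 38 mm high (z), 99 mm above the lug line. The top of the shaft lies 19 mm below this point. Same axes.
- cell_rim (a point): Centre of the mouth of the collar at rim height, 120 mm above the bench; z up, x towards one thread start. The collar is an upright steel ring, bore 30.4 mm, outside 56 mm, standing 75 mm above the fixed cell's round body (116 mm across, foot 150 x 130 mm). A two-start right-hand thread is cut through its wall, the same at each half turn. Lugs resting on the rim are 4 mm above this.
- cell_slot (a point): Middle of the floor of one open slot (thread start), 15 mm below the rim, on the +x side of the collar; the other is opposite. Lugs drop in when their line is within about 8 degrees of the x axis; the lug line is then 11 mm below the rim. Lugs rest on the flat rim where their line is 20 to 105 degrees clockwise (from above) of x, best 60. Only weight and friction act: held firmly, it does not drop.
- cell_tooth (a point): Top of one of two teeth that rise 6 mm above the rim just anticlockwise of each slot (30 to 50 degrees from x; the other opposite). Lugs on the rim turned clockwise run against a tooth; turned anticlockwise they come to the slots and are stopped by the teeth about 10 degrees past the x axis.
- cell_home (a point): Floor of the thread groove at its end, a quarter turn clockwise from the slot, on the -y side (the other opposite). From the slot the groove runs clockwise: 10 degrees level, then 9 mm down over 80 degrees to a stop. Fully home: lugs along the cell's y axis, lug line 20 mm below the rim. About 3 mm of vertical play in the groove.
- cradle: Fixed grey plastic inclined rest on an aluminium plate 170 x 100 x 10 mm. Origin: centre of the plate's underside; x level, towards the plug's wing end, z up. It carries the plug below and at the lugs and under the shaft 64 to 76 mm above the lugs; from 6 to 64 mm above the lugs the shaft is free. Low cheeks flank the shaft, below its axis, and a low wall stops the nose: lift the plug straight up.
- bottle: Bystander: amber bottle, 72 mm across, 150 mm high; origin at the centre of its underside.
- jar: Bystander: clear jar with white lid, 68 mm across, 75 mm high; origin at the centre of its underside.
- tray: Bystander: open grey tray, 120 x 160 x 35 mm; origin at the centre of its underside.

How it is judged:
On the way, in this order (a step that is already met when the one before it is completed fails the run):
1. the plug stands in the collar with its lugs resting on top of the rim, let go (horizontal distance between plug_lug and cell_rim below 0.006 m and z of plug_lug in the frame of cell_rim between 0.001 and 0.013 m and angle between plug_lug's own z axis and vertical below 0.14 rad and contact force between the fingers and plug below 0.1 N and linear speed of plug below 0.02 m/s), for 0.3 s.
2. turned back, the lugs have dropped into the thread starts (z of plug_lug in the frame of cell_rim between -0.014 and -0.008 m and angle between the y axis of plug_lug and the x axis of cell_rim, either way round below 0.4 rad and horizontal distance between plug_lug and cell_rim below 0.006 m), for 0.05 s.
At the end, for the whole second after the job is handed in: The plug is screwed fully home in the collar: lug line at least 17.5 mm below the rim (fully home is 20 mm), turned within 0.2 rad of the crosswise home direction, within 6 mm of the collar's axis, upright within 0.12 rad, at rest and let go (z of plug_lug in the frame of cell_rim below -0.0175 m and angle between the y axis of plug_lug and the y axis of cell_rim, either way round below 0.2 rad and horizontal distance between plug_lug and cell_rim below 0.006 m and angle between plug_lug's own z axis and vertical below 0.12 rad and linear speed of plug below 0.02 m/s and contact force between the fingers and plug below 0.1 N); the robot touches nothing.
It fails at once if the bottle is pushed more than 30 mm (distance of bottle from where it was at the start of the episode above 0.03 m).
It fails at once if the jar is pushed more than 30 mm (distance of jar from where it was at the start of the episode above 0.03 m).
It fails at once if the tray is pushed more than 30 mm (distance of tray from where it was at the start of the episode above 0.03 m).
It also fails if it takes over 64 s, if anything falls off the work surface, if the arm or the gripper's body presses on something with over 40 N, if the wrist force passes 120 N, or if a joint passes its speed limit or range.

## Working session

There is one attempt and no reset: what is moved stays moved. The work goes in short steps, Python scripts to look and compute and a tool call to move; the robot and the scene stay as the last step left them, time stands still between calls to the robot, and variables do not carry over. Pictures are saved under pics/ and viewed, and the job is handed in when it is done.

Besides the shell and the picture viewer there is one more tool, called after "Call:" in YAML: its name, and indented under it one key for each argument. arm_command: Moves the arm, as the interface text tells. Its arguments: {"type":"object","properties":{"steps":{"type":"array"},"newtons":{"type":"number"}},"required":["steps"]}

```bash
ls; mkdir -p pics; cat > h.py <<'E'
import numpy as np, cv2
from rig import telemetry, imaging, manip, finder
E
python3 - <<'E'
from h import *
for n in("side","top"):
    im=imaging.get_image(n); cv2.imwrite(f"pics/{n}0.png",im); np.save(f"{n}0.npy",im)
    p=imaging.camera_params(n); print(n,{k:np.round(v,4).tolist() for k,v in p.items()})
    for t in ["plug_shaft","plug_wing","cell_rim","cell_slot","cradle","bottle","jar","tray"]:
        try:
            r=finder.cut_out(n,t); print(t,[(round(x["score"],2),x["extent"]) for x in r[:3]])
        except Exception as e: print(t,e)
print(telemetry.get_state())
E
```

```text
pics
side {'intrinsics': [[437.3479, 0.0, 316.7165], [0.0, 437.3479, 240.4536], [0.0, 0.0, 1.0]], 'D': [0.0373, 0.0, 0.0, 0.0, 0.0], 'R': [[-0.9998, -0.0072, -0.0188], [0.0119, 0.5421, -0.8402], [0.0162, -0.8403, -0.5419]], 't': [0.6279, 0.0953, 1.101]}
plug_shaft [(0.6, [370.3, 284.1, 37.4, 31.5])]
plug_wing [(0.94, [371.3, 283.8, 35.6, 33.0])]
cell_rim [(0.74, [305.0, 194.4, 60.7, 63.2]), (0.57, [366.8, 285.8, 40.8, 33.5])]
cell_slot [(0.62, [306.9, 195.4, 58.2, 57.1]), (0.31, [241.5, 253.7, 28.4, 37.4])]
cradle [(0.69, [353.7, 289.9, 61.8, 65.6]), (0.41, [307.0, 195.8, 58.9, 59.1]), (0.23, [367.2, 284.5, 41.1, 32.9])]
bottle [(0.75, [354.1, 290.6, 59.2, 64.6]), (0.64, [344.0, 370.3, 45.9, 87.7])]
jar [(0.76, [238.3, 252.8, 31.8, 38.2])]
tray [(0.88, [285.3, 175.5, 52.6, 37.5]), (0.61, [369.8, 285.3, 40.6, 31.4])]
top {'intrinsics': [[557.4978, 0.0, 323.7414], [0.0, 557.4978, 233.3805], [0.0, 0.0, 1.0]], 'D': [-0.048, 0.0, 0.0, 0.0, 0.0], 'R': [[0.0187, -0.9995, 0.0268], [-0.99, -0.0222, -0.1395], [0.1401, -0.024, -0.9899]], 't': [-0.0409, 0.6636, 1.5165]}
plug_shaft [(0.72, [222.6
[... 406 characters left out ...]
(0.29, [223.9, 288.0, 59.7, 25.5])]
{'clock': 0.9, 'qpos': array([-1.45798840e+00,  2.75907026e-01,  1.50488967e+00,  1.92913424e-05,
        1.36070348e+00, -1.20996859e-01]), 'qd': array([ 0.00057288, -0.00062591,  0.00064048, -0.00070193, -0.00138514,
       -0.00025522]), 'effort': array([ 1.00474976e-03, -4.16640687e+01, -2.46105820e+01, -7.27039651e-05,
        1.08110610e-04, -1.93977962e-05]), 'position': array([ 0.13322472, -0.55939555,  0.20192812]), 'ee_rot': array([4.62735682e-05, 9.93174927e-01, 1.16634311e-01, 9.24428345e-06]), 'contact_force': array([-0.7444798 ,  0.61050143, -0.33964313]), 'moment': array([ 0.01504422, -0.05934525,  0.01793507]), 'width': 0.08580454913459526}
```

```bash
python3 - <<'E'
import numpy as np, cv2
a=np.load("side0.npy");b=np.load("top0.npy")
def crop(im,x,y,w,h,s): return cv2.resize(im[y:y+h,x:x+w],None,fx=s,fy=s,interpolation=cv2.INTER_CUBIC)
cv2.imwrite("pics/c_side_rest.png",crop(a,340,270,100,75,8))
cv2.imwrite("pics/c_side_cell.png",crop(a,285,180,100,100,6))
cv2.imwrite("pics/c_top_rest.png",crop(b,210,270,100,75,8))
cv2.imwrite("pics/c_top_cell.png",crop(b,340,225,100,85,7))
E
```

```text
(no output)
```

View pics/side0.png

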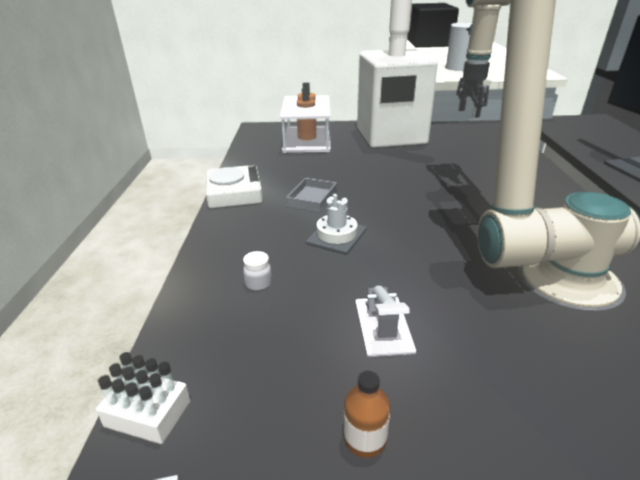

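View pics/top0.png

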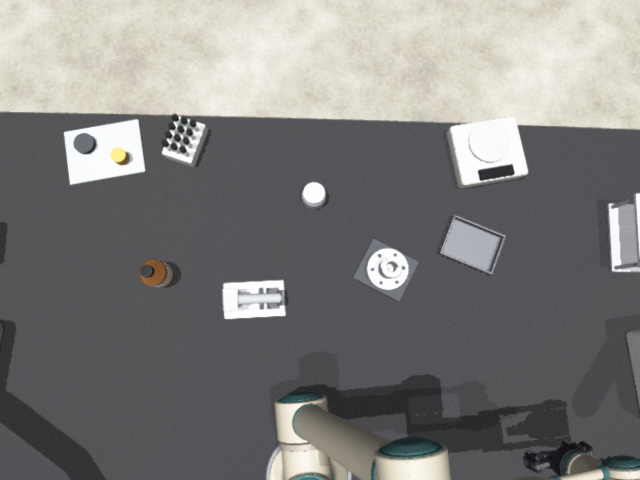

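```bash
ls pics
```

```text
c_side_cell.png
c_side_rest.png
c_top_cell.png
c_top_rest.png
side0.png
top0.png
```

View pics/c_side_rest.png

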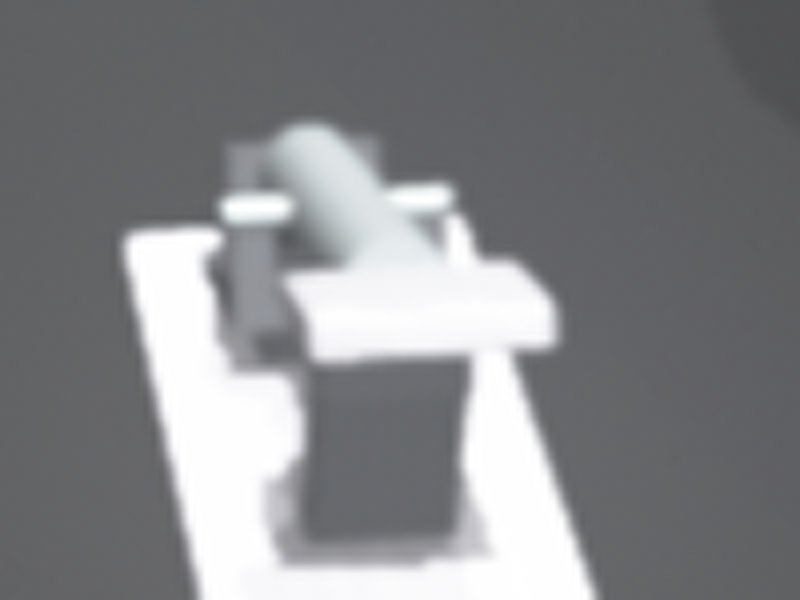

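View pics/c_side_cell.png

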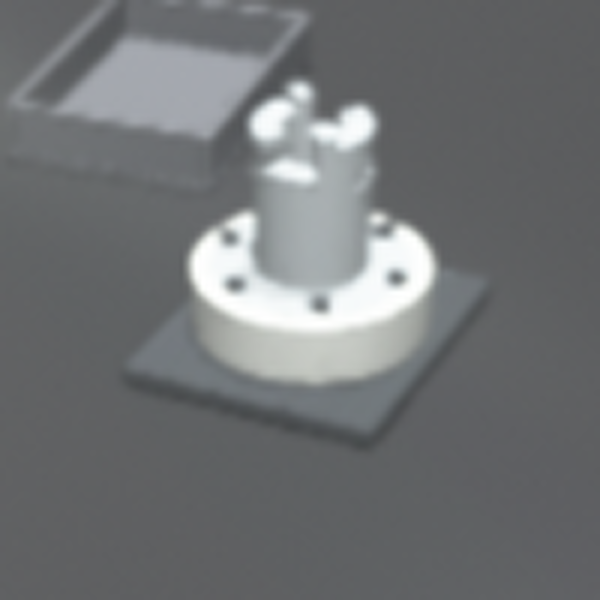

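View pics/c_top_rest.png

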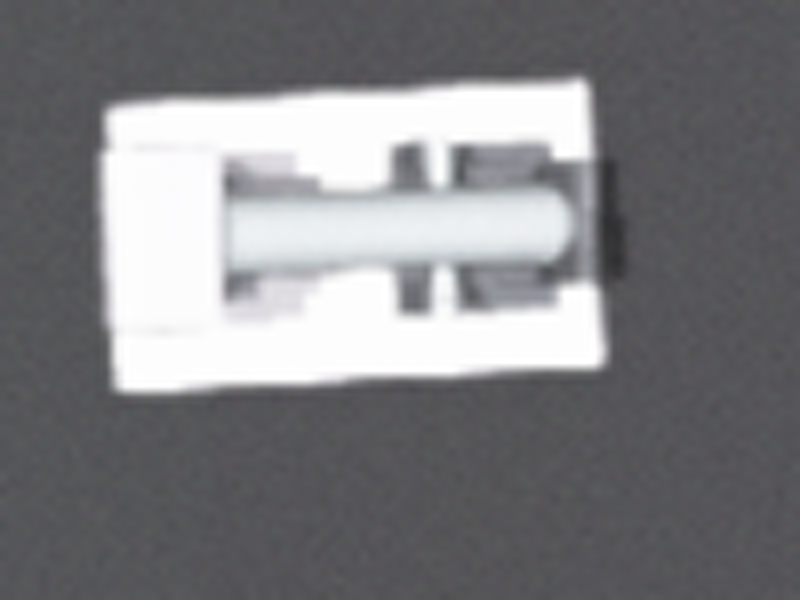

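View pics/c_top_cell.png

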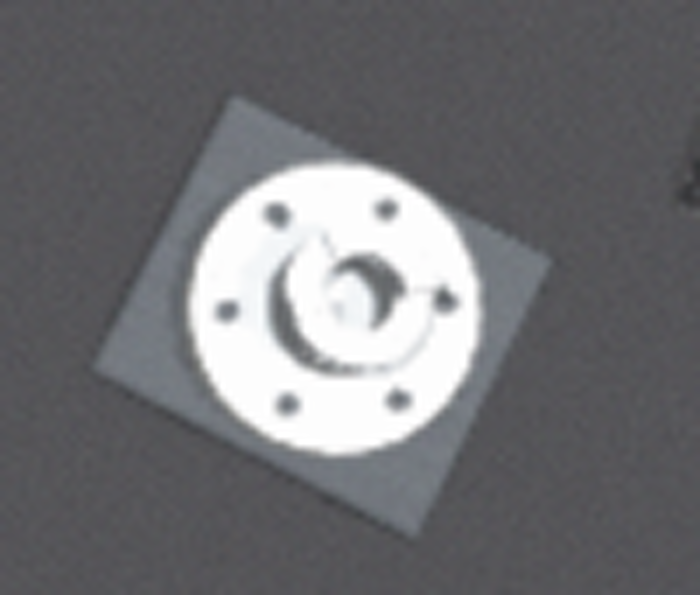

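```bash
cat >> h.py <<'E'
P={n:imaging.camera_params(n) for n in("side","top")}
def proj(n,X):
    p=P[n];r,_=cv2.Rodrigues(np.array(p["R"]))
    return cv2.projectPoints(np.asarray(X,float).reshape(-1,1,3),r,np.array(p["t"]),np.array(p["intrinsics"]),np.array(p["D"]))[0].reshape(-1,2)
def unz(n,uv,z):
    p=P[n];q=cv2.undistortPoints(np.asarray(uv,float).reshape(-1,1,2),np.array(p["intrinsics"]),np.array(p["D"])).reshape(-1,2)
    d=np.c_[q,np.ones(len(q))]@np.array(p["R"]); c=-np.array(p["R"]).T@np.array(p["t"])
    return c+d*((z-c[2])/d[:,2])[:,None]
E
python3 - <<'E'
from h import *
np.set_printoptions(precision=4,suppress=True)
s0=np.array
# resize: src = (dst+0.5)/s-0.5+off
def T(pts,s,ox,oy): return (s0(pts,float)+.5)/s-.5+s0([ox,oy])
# cell body disc
b=np.load("top0.npy");a=np.load("side0.npy")
pts=T([[335,158],[192,306],[338,455],[482,306]],7,340,225)
w=unz("top",pts,.045);print("disc top",w, w.mean(0))
pts=T([[187,268],[437,268],[312,210],[312,333]],6,285,180)
w=unz("side",pts,.045);print("disc side",w,(w[2]+w[3])/2,(w[0]+w[1])/2)
pts=T([[235,95],[552,260],[418,537],[95,370]],7,340,225)
w=unz("top",pts,.01);print("foot top",w,w.mean(0),np.linalg.norm(np.diff(w,axis=0),axis=1))
for s in range(4):
    d=w[(s+1)%4]-w[s];print(np.degrees(np.arctan2(d[1],d[0])))
pts=T([[107,104],[585,82],[605,367],[117,393]],8,210,270)
w=unz("top",pts,.01);print("cradle top",w,w.mean(0),np.linalg.norm(np.diff(w,axis=0),axis=1))
for s in range(4):
    d=w[(s+1)%4]-w[s];print(np.degrees(np.arctan2(d[1],d[0])))
E
```

```text
disc top [[ 0.6296 -0.207   0.045 ]
 [ 0.569  -0.1499  0.045 ]
 [ 0.5108 -0.2086  0.045 ]
 [ 0.5713 -0.2662  0.045 ]] [ 0.5702 -0.2079  0.045 ]
disc side [[ 0.6314 -0.2059  0.045 ]
 [ 0.5118 -0.203   0.045 ]
 [ 0.5698 -0.2608  0.045 ]
 [ 0.5733 -0.1459  0.045 ]] [ 0.5715 -0.2034  0.045 ] [ 0.5716 -0.2044  0.045 ]
foot top [[ 0.6589 -0.1705  0.01  ]
 [ 0.5936 -0.3014  0.01  ]
 [ 0.4798 -0.2462  0.01  ]
 [ 0.5449 -0.1142  0.01  ]] [ 0.5693 -0.2081  0.01  ] [0.1462 0.1265 0.1472]
-116.53537928540833
154.14606572158692
63.75268989955332
-26.291312373266777
cradle top [[0.5227 0.2543 0.01  ]
 [0.5341 0.0857 0.01  ]
 [0.4342 0.0759 0.01  ]
 [0.4217 0.2466 0.01  ]] [0.4781 0.1656 0.01  ] [0.169  0.1004 0.1712]
-86.14883844997507
-174.37718899634785
94.18749442178556
4.371415775540253
```

```bash
cat > rend.py <<'E'
from h import *
def collar(n,c,yaw,size,org,s,N=180):
    """painter's render of collar: faces with lambert shading"""
    ri,ro=.0152,.028
    F=[]
    def hgt(a):
        a=a%180
        if a<12 or a>168: return -.015
        if 30<=a<=50: return .006
        return 0
    def solid(a,z): # thread groove below
        a=a%180
        k=(-a)%180 # clockwise from slot
        if k>168: k-=180
        if k<=102:
            f=-.015-max(0,min(80,k-10))/80*.009
            if k>12 and f<z<f+.011: return False
        return True
    zs=np.arange(-.075,.0061,.003)
    for i in range(N):
        a0,a1=360*i/N,360*(i+1)/N;am=(a0+a1)/2;h=hgt(am)
        A=np.radians([a0+yaw,a1+yaw]);d=np.c_[np.cos(A),np.sin(A)]
        nrm=np.array([*d.mean(0),0]);nrm/=np.linalg.norm(nrm)
        F.append(([[*(ri*d[0]),h],[*(ro*d[0]),h],[*(ro*d[1]),h],[*(ri*d[1]),h]],[0,0,1.]))
        for z0,z1 in zip(zs[:-1],zs[1:]):
            if (z0+z1)/2<h and solid(am,(z0+z1)/2):
                F.append(([[*(ro*d[0]),z0],[*(ro*d[1]),z0],[*(ro*d[1]),z1],[*(ro*d[0]),z1]],nrm))
                F.append(([[*(ri*d[0]),z0],[*(ri*d[1]),z0],[*(ri*d[1]),z1],[*(ri*d[0]),z1]],-nrm))
        h2=hgt(a1+180/N)
        if h2!=h:
            z0,z1=min(h,h2),max(h,h2)
            t=np.array([-d[1][1],d[1][0],0])*(1 if h>h2 else -1)
            F.append(([[*(ri*d[1]),z0],[*(ro*d[1]),z0],[*(ro*d[1]),z1],[*(ri*d[1]),z1]],t))
    R=np.array(P[n]["R"]);t=np.array(P[n]["t"]);cam=-R.T@t
    V=np.array([f[0] for f in F])+np.array(c);Nn=np.array([f[1] for f in F])
    m=V.mean(1);dep=np.linalg.norm(m-cam,axis=1);o=np.argsort(-dep)
    uv=proj(n,V.reshape(-1,3)).reshape(-1,4,2)
    uv=((uv-np.array(org)+.5)*s-.5)
    im=np.full((size[1]*s,size[0]*s),90,np.uint8)
    L=np.array([.2,.1,1.]);L/=np.linalg.norm(L)
    for i in o:
        sh=60+190*max(0,Nn[i]@L)
        if Nn[i]@(cam-m[i])<0: sh=40
        cv2.fillConvexPoly(im,np.round(uv[i]*8).astype(np.int32),int(sh),cv2.LINE_AA,3)
    return im
E
python3 - <<'E'
from rend import *
a=cv2.cvtColor(np.load("side0.npy"),cv2.COLOR_BGR2GRAY);b=cv2.cvtColor(np.load("top0.npy"),cv2.COLOR_BGR2GRAY)
c=[.571,-.206,.12]
for n,im,org,size in(("side",a,(320,188),(36,44)),("top",b,(372,252),(40,36))):
    s=4
    cr=cv2.resize(im[org[1]:org[1]+size[1],org[0]:org[0]+size[0]],None,fx=s,fy=s,interpolation=cv2.INTER_CUBIC)
    tiles=[cr]
    for y in range(-26-20*0,180-26,15):
        t=collar(n,c,y,size,org,s);cv2.putText(t,str(y),(2,14),0,.5,255,1);tiles.append(t)
    while len(tiles)%5: tiles.append(cr)
    g=np.vstack([np.hstack(tiles[i:i+5]) for i in range(0,len(tiles),5)])
    print(g.shape);cv2.imwrite(f"pics/m_{n}.png",g)
E
```

```text
(528, 720)
(432, 800)
```

View pics/m_side.png

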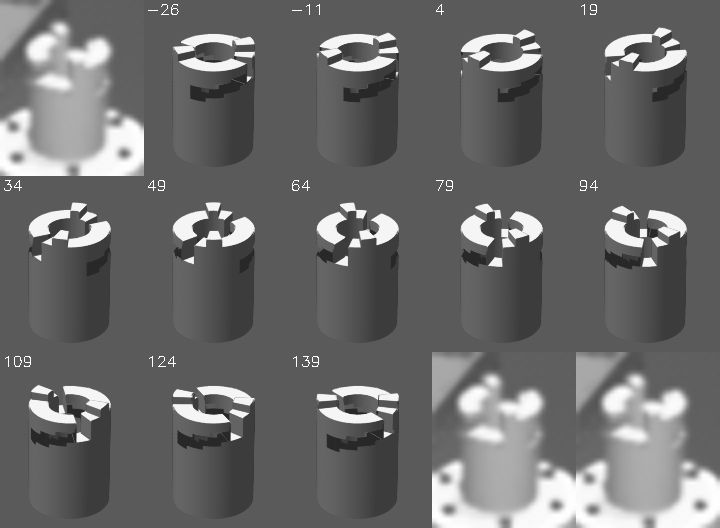

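View pics/m_top.png

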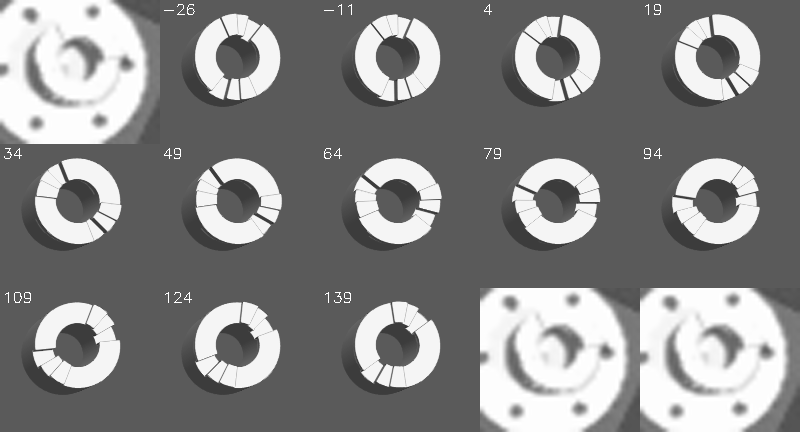

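```bash
python3 - <<'E'
from rend import *
a=cv2.cvtColor(np.load("side0.npy"),cv2.COLOR_BGR2GRAY);b=cv2.cvtColor(np.load("top0.npy"),cv2.COLOR_BGR2GRAY)
rows=[]
for n,im,org,size in(("side",a,(320,188),(36,44)),("top",b,(372,252),(36,36))):
    best=[]
    for y in range(40,91,5):
        for dx in (-.002,0,.002):
          for dy in (-.003,0,.003):
            c=[.571+dx,-.206+dy,.12]
            t=collar(n,c,y,size,org,4)
            t=cv2.GaussianBlur(cv2.resize(t,size,interpolation=cv2.INTER_AREA),(0,0),.5)
            t=np.clip(t.astype(float)*1,0,255)
            cr=im[org[1]:org[1]+size[1],org[0]:org[0]+size[0]].astype(float)
            sl=(slice(4,26),slice(5,31)) if n=="side" else (slice(3,33),slice(3,33))
            best.append((np.corrcoef(t[sl].ravel(),cr[sl].ravel())[0,1],y,dx,dy))
    best.sort(reverse=True);print(n,[tuple(np.round(q,3)) for q in best[:8]])
s=5;size=(36,44);org=(320,188)
up=lambda t:cv2.resize(t,None,fx=s,fy=s,interpolation=cv2.INTER_CUBIC)
tl=[up(a[188:232,320:356])]
for y in(49,56,64,72,79): 
    t=collar("side",[.571,-.204,.12],y,size,org,4);t=cv2.GaussianBlur(cv2.resize(t,size,interpolation=cv2.INTER_AREA),(0,0),.5);t=up(t);cv2.putText(t,str(y),(2,14),0,.5,255,1);tl.append(t)
cv2.imwrite("pics/m2.png",np.vstack([np.hstack(tl[:3]),np.hstack(tl[3:])]))
E
```

```text
side [(np.float64(0.58), np.float64(60.0), np.float64(0.0), np.float64(-0.003)), (np.float64(0.576), np.float64(55.0), np.float64(0.0), np.float64(-0.003)), (np.float64(0.564), np.float64(60.0), np.float64(0.0), np.float64(0.0)), (np.float64(0.563), np.float64(60.0), np.float64(0.002), np.float64(-0.003)), (np.float64(0.559), np.float64(55.0), np.float64(0.002), np.float64(-0.003)), (np.float64(0.558), np.float64(65.0), np.float64(0.0), np.float64(-0.003)), (np.float64(0.557), np.float64(50.0), np.float64(0.0), np.float64(-0.003)), (np.float64(0.557), np.float64(60.0), np.float64(0.002), np.float64(0.0))]
top [(np.float64(0.382), np.float64(80.0), np.float64(0.0), np.float64(-0.003)), (np.float64(0.38), np.float64(75.0), np.float64(0.0), np.float64(-0.003)), (np.float64(0.378), np.float64(70.0), np.float64(0.0), np.float64(-0.003)), (np.float64(0.376), np.float64(85.0), np.float64(0.0), np.float64(-0.003)), (np.float64(0.372), np.float64(65.0), np.float64(0.0), np.float64(-0.003)), (np.float64(0.371), np.float64(55.0), np.float64(0.0), np.float64(-0.003)), (np.float64(0.37), np.float64(60.0), np.float64(0.0), np.float64(-0.003)), (np.float64(0.369), np.float64(90.0), np.float64(0.0), np.float64(-0.003))]
```

View pics/m2.png

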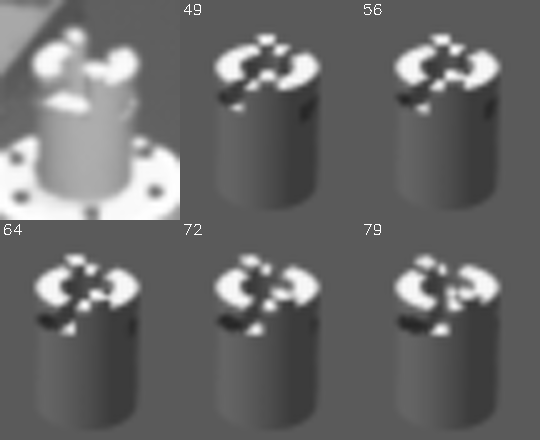

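```bash
python3 - <<'E'
from h import *
from scipy.optimize import least_squares
np.set_printoptions(precision=4,suppress=True)
def T(pts,s,ox,oy): return (np.array(pts,float)+.5)/s-.5+np.array([ox,oy])
# lug ends side: left end (220,210) right end(455,197); mid of bar
def frame(p):
    x,y,z,hd=p;c,s=np.cos(25*np.pi/180),np.sin(25*np.pi/180)
    h=np.array([np.cos(hd),np.sin(hd),0]);u=np.array([0,0,1.])
    Z=c*h+s*u;X=s*h-c*u;Y=np.cross(Z,X);return np.array([x,y,z]),X,Y,Z
def pts(p):
    o,X,Y,Z=frame(p)
    w=o+.099*Z
    L=[o+.031*Y,o-.031*Y]
    W=[w-.006*X+a*.030*Y+b*.019*Z for a in(1,-1) for b in(1,-1)]
    N=[o-.046*Z]
    return np.array(L),np.array(W),np.array(N)
# Y at heading 94: Z~+y,X down -> Y=Z x X ~ 
o,X,Y,Z=frame([0,0,0,1.646]);print(Y)
lugS=T([[220,210],[455,197]],8,340,270)  # left (=+x), right(-x)
# wing upper face (-x side, faces up): side picture far edge (285,285)-(520,262); near edge bottom (310,355)-(555,345) includes thickness
wS=T([[285,280],[520,262]],8,340,270)
lugT=T([[440,230]],8,210,270)
wT=T([[104,148],[104,330],[222,148],[222,330]],8,210,270)
sh=T([[320,193],[320,264]],8,210,270).mean(0)
def res(p):
    L,W,N=pts(p)
    if Y[0]<0: L=L[::-1];W=W[[2,3,0,1]]
    r=[proj("side",L)-lugS,proj("side",W[[1,3]])-wS,(proj("top",L).mean(0)-lugT)]
    w=proj("top",W)[[0,2,1,3]] # top end:+x first
    r.append(w-wT)
    return np.concatenate([q.ravel() for q in r])
f=least_squares(res,[.478,.12,.06,1.646],loss="soft_l1");print(f.x,np.degrees(f.x[3]));print(res(f.x))
o,X,Y,Z=frame(f.x);print("shaft",o+.038*Z,"wing",o+.099*Z,"nose",o-.046*Z)
for n,sz,(ox,oy) in(("side",8,(340,270)),("top",8,(210,270))):
    im=np.load(n+"0.npy")[oy:oy+75,ox:ox+100];im=cv2.resize(im,None,fx=8,fy=8,interpolation=cv2.INTER_CUBIC)
    q=[o+a*.014*Y+t*Z-.0*X for a in(1,-1) for t in(-.038,.08)]+list(np.vstack(pts(f.x)))+[o+.038*Z]
    for u in (proj(n,q)-[ox,oy]+.5)*8-.5: cv2.circle(im,tuple(int(v) for v in u),4,(0,0,255),1)
    cv2.imwrite(f"pics/fit_{n}.png",im)
E
```

```text
[-0.9972 -0.0751 -0.    ]
[0.4812 0.1316 0.0605 1.6436] 94.17172891007056
[ 1.3365  0.5303 -0.1206  0.5907  0.3043 -0.7969  0.3865 -0.2105 -0.0889
 -0.5016  0.1859 -0.1669  0.8958 -0.0054 -0.7093 -0.575   0.0642 -0.6711]
shaft [0.4787 0.166  0.0766] wing [0.4746 0.2211 0.1024] nose [0.4842 0.09   0.0411]
```

View pics/fit_side.png

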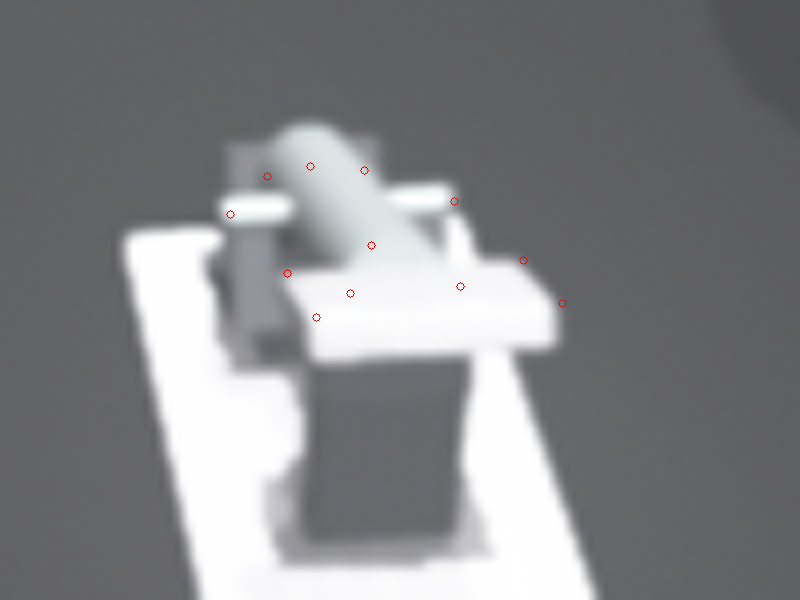

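View pics/fit_top.png

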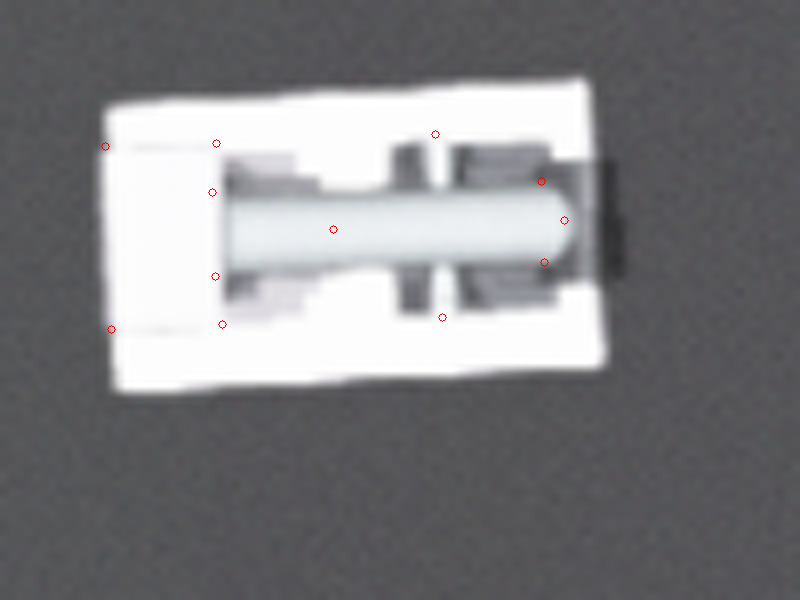

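Call:
arm_command:
  steps:
    - [[0,0,0.08],[20,45,14],0]
    - [[0,0,0.08],[20,45,14],0]
    - [[0,0,0.09],[20,45,14],0]
    - [[0,0,0.09],[20,45,14],0]
    - [[0,0,0.09],[20,45,14],0]
    - [[0,0,0.09],[20,45,14],0]
    - [[0,0,0.09],[20,45,14],0]

```text
clock: 1.78
position: [0.2736, -0.2429, 0.3006]
ee_rot: [0.0, 0.912, 0.411, 0.0]
contact_force: [0.9, 0.2, 0.8]
width: 0.0853
```

```bash
cat >> h.py <<'E'
import json,os
def log():
    s=telemetry.get_state()
    with open("log.jsonl","a") as f: f.write(json.dumps([s["qpos"].tolist(),s["position"].tolist(),s["ee_rot"].tolist()])+"\n")
    return s
E
python3 -c "
from h import *
print(log()['qpos'])
open('log.jsonl','a').write(json.dumps([[-1.45798840e+00,  2.75907026e-01,  1.50488967e+00,  1.92913424e-05,1.36070348e+00, -1.20996859e-01],[0.13322472, -0.55939555,  0.20192812],[4.62735682e-05, 9.93174927e-01, 1.16634311e-01, 9.24428345e-06]])+'\n')"
```

```text
[-9.17230881e-01 -9.70222683e-02  1.68838279e+00  3.35597854e-04
  1.54912859e+00 -1.92581408e-01]
```

Call:
arm_command:
  steps:
    - [[0,0,0.08],[23,45,0],0]
    - [[0,0,0.09],[23,45,0],0]
    - [[0,0,0.09],[23,46,0],0]
    - [[0,0,0.09],[23,46,0],0]
    - [[0,0,0.09],[23,46,0],0]
    - [[0,0,0.09],[23,46,0],0]
    - [[0,0,0.09],[23,46,0],0]
    - [[0,0,0.09],[23,45,0],0]
    - [[0,0,0.09],[21,45,0],0]

```text
clock: 2.9
position: [0.4788, 0.1673, 0.3]
ee_rot: [0.0, 0.68, 0.734, 0.0]
contact_force: [0.9, -0.5, -0.1]
width: 0.0857
```

```bash
python3 -c "
from h import *
from scipy.spatial.transform import Rotation as Ro
s=log();print(s['qpos'],s['position']);q=s['ee_rot'];print(Ro.from_quat([q[1],q[2],q[3],q[0]]).as_matrix().round(4))"
```

```text
[ 1.99187667e-01  1.30788468e-01  1.45615444e+00 -4.22779240e-04
  1.55395146e+00  1.22754309e-01] [0.47883343 0.16728947 0.30003094]
[[-7.640e-02  9.971e-01  8.000e-04]
 [ 9.971e-01  7.640e-02 -3.000e-04]
 [-3.000e-04  7.000e-04 -1.000e+00]]
```

Call:
arm_command:
  steps:
    - [[0,0,0],[0,-1,-40],0]
    - [[0,0,0],[0,0,-40],0]
    - [[0,0,0],[0,0,-40],0]
    - [[0,0,0],[0,0,-40],0]
    - [[0,0,0],[0,0,-30],0]
    - [[0,0,0],[0,0,-20],0]
    - [[0,0,0],[0,0,-16],0]
    - [[0,0,0],[0,0,-16],0]
    - [[0,0,0],[0,0,0],0]

```text
clock: 4.03
position: [0.4772, 0.1644, 0.057]
ee_rot: [-0.001, 0.681, 0.732, -0.001]
contact_force: [0.6, 0.3, 1.0]
width: 0.0852
```

```bash
python3 - <<'E'
from h import *
print(log()["qpos"])
for n,(x,y) in(("side",(330,230)),("top",(200,260))):
    im=imaging.get_image(n); cv2.imwrite(f"pics/d_{n}.png",cv2.resize(im[y:y+120,x:x+130],None,fx=5,fy=5,interpolation=cv2.INTER_CUBIC))
E
```

```text
[ 1.93835990e-01  3.01779509e-01  1.86760965e+00 -8.59397720e-05
  9.74936784e-01  1.20859614e-01]
```

View pics/d_side.png

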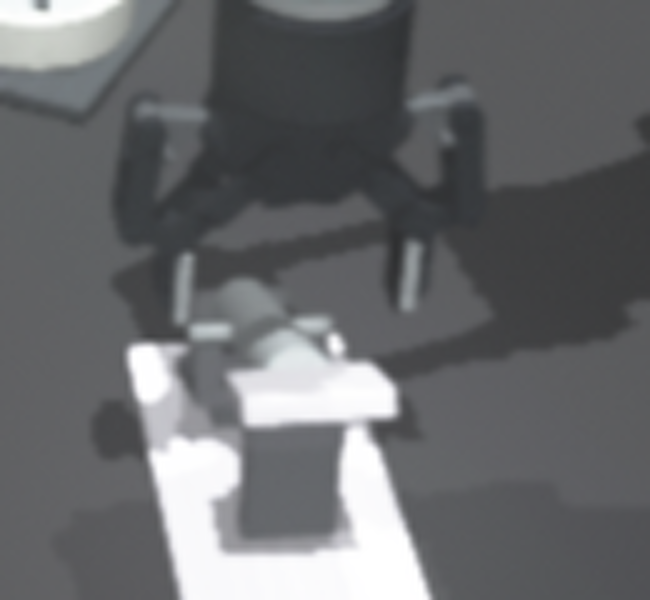

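View pics/d_top.png

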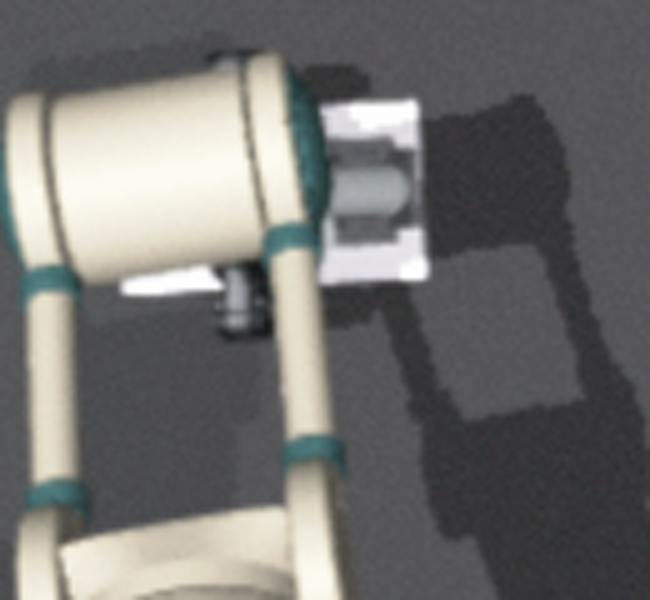

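Call:
arm_command:
  steps:
    - [[0,0,0],[0,0,0],255]
    - [[0,0,0],[0,0,0],255]
    - [[0,0,0],[0,0,0],255]
    - [[0,0,0],[0,0,0],255]
    - [[0,0,0],[0,0,0],255]
    - [[0,0,0],[0,0,0],255]
    - [[0,0,0],[0,0,0],255]
    - [[0,0,0],[0,0,0],255]
  newtons: 80

```text
clock: 5.12
position: [0.4798, 0.1623, 0.0614]
ee_rot: [0.003, 0.68, 0.733, -0.0]
contact_force: [-3.7, -8.9, 22.0]
width: -0.0
```

```bash
python3 - <<'E'
from h import *
s=telemetry.get_state();print(s["width"],s["contact_force"],s["moment"],s["position"])
for n,(x,y) in(("side",(330,230)),("top",(200,260))):
    im=imaging.get_image(n); cv2.imwrite(f"pics/e_{n}.png",cv2.resize(im[y:y+120,x:x+130],None,fx=5,fy=5,interpolation=cv2.INTER_CUBIC))
E
```

```text
-3.542489563011477e-05 [-3.68884555 -8.92064598 21.98557418] [-1.25028176  0.5631843   0.0564727 ] [0.47984533 0.16230105 0.06139666]
```

View pics/e_side.png

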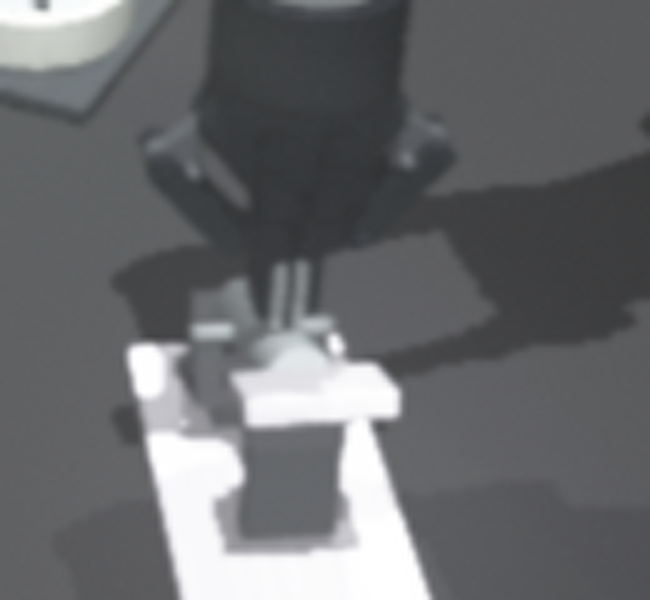

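```bash
python3 - <<'E'
from h import *
print(proj("side",[[.4798,.1623,.0614],[.4787,.166,.0766],[.4787,.166,.0466]]),proj("top",[[.4787,.166,.0766],[.4787,.166,.0466]]))
E
```

```text
[[384.75324932 304.52635446]
 [385.95349142 300.2172847 ]
 [385.03950645 310.90190513]] [[251.24083006 298.28801805]
 [252.35110546 298.55203961]]
```

View pics/e_top.png

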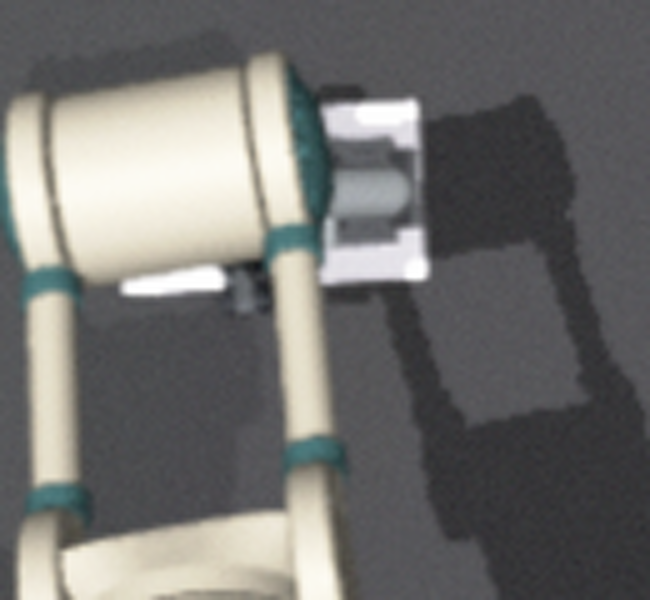

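```bash
python3 - <<'E'
from h import *
print(proj("side",[[.1332,-.5594,.2019]]),proj("top",[[.1332,-.5594,.2019]]))
a=np.load("side0.npy");b=np.load("top0.npy")
c=lambda im,x,y,w,h:cv2.resize(im[y:y+h,x:x+w],(400,400),interpolation=cv2.INTER_CUBIC)
u=proj("side",[[.1332,-.5594,.2019]])[0];v=proj("top",[[.1332,-.5594,.2019]])[0]
def mk(im,u):
    x,y=int(u[0])-25,min(int(u[1])-25,430);t=c(im,x,y,50,50);cv2.circle(t,(int((u[0]-x+.5)*8),int((u[1]-y+.5)*8)),4,(0,0,255),1);return t
cv2.imwrite("pics/start.png",np.hstack([mk(a,u),mk(b,v)]))
E
```

```text
[[465.58495537 127.34182162]] [[538.08480548 443.62349327]]
```

View pics/start.png

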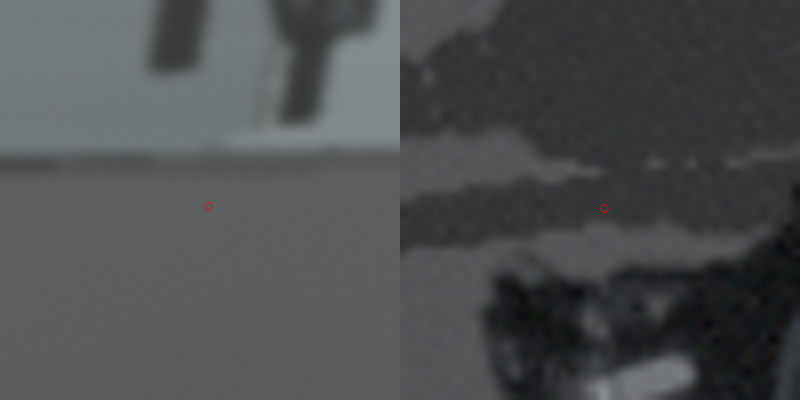

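Call:
arm_command:
  steps:
    - [[0,0,0],[0,0,20],255]
    - [[0,0,0],[0,0,40],255]
    - [[0,0,0],[0,0,40],255]
    - [[0,0,0],[0,0,40],255]
    - [[0,0,0],[0,0,20],255]
    - [[0,0,0],[0,0,0],255]

```text
clock: 5.98
position: [0.4792, 0.1648, 0.2195]
ee_rot: [0.001, 0.681, 0.732, 0.002]
contact_force: [-0.6, 0.5, -0.2]
width: -0.0003
```

```bash
python3 - <<'E'
from h import *
s=log();print(s["qpos"],s["contact_force"],s["moment"],s["position"])
im=imaging.get_image("side");u=proj("side",[s["position"]])[0];print(u)
x,y=310,200
t=cv2.resize(im[y:y+150,x:x+150],None,fx=4,fy=4,interpolation=cv2.INTER_CUBIC)
cv2.circle(t,tuple(int(v) for v in (u-[x,y]+.5)*4),4,(0,0,255),1)
cv2.imwrite("pics/f_side.png",t)
im=imaging.get_image("top");u=proj("top",[s["position"]])[0];print(u)
x,y=180,250
t=cv2.resize(im[y:y+120,x:x+150],None,fx=4,fy=4,interpolation=cv2.INTER_CUBIC)
cv2.circle(t,tuple(int(v) for v in (u-[x,y]+.5)*4),4,(0,0,255),1)
cv2.imwrite("pics/f_top.png",t)
E
```

```text
[1.93915872e-01 1.60307106e-01 1.61594172e+00 2.17518818e-05
 1.36142283e+00 1.20871964e-01] [-0.55865665  0.46856757 -0.24774971] [-0.00900419 -0.00693543  0.00560017] [0.47919588 0.16484036 0.21949082]
[390.49680656 243.48401829]
[245.77120763 296.6786646 ]
```

View pics/f_side.png

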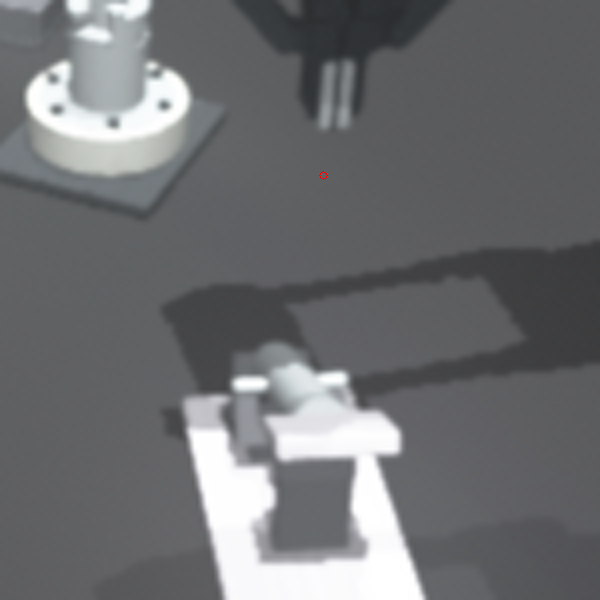

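View pics/f_top.png

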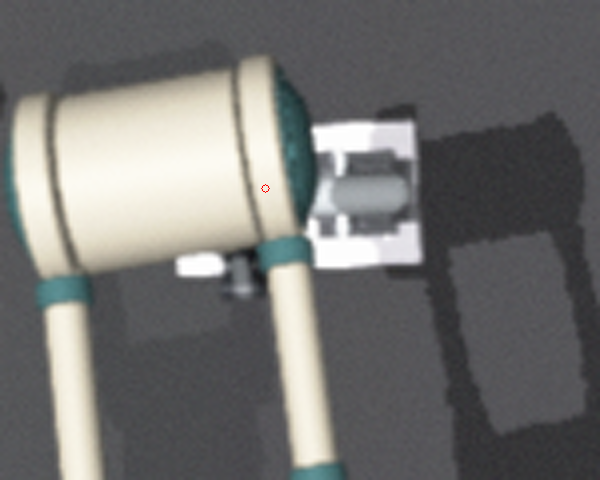

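```bash
python3 - <<'E'
from h import *
q=proj("side",[[.4792,.1648,z] for z in(.22,.25,.28)])
print((q-[310,200]+.5)*4)
# which dz,dx puts the tip at observed
obs=np.array([337,127])/4-.5+[310,200]
from scipy.optimize import least_squares
print(least_squares(lambda d:(proj("side",[[.4792+d[0],.1648,.2195+d[1]]])[0]-obs),[0,.03]).x)
E
```

```text
[[324.0436002  175.01427206]
 [328.62472553 122.3533288 ]
 [333.41023758  67.587861  ]]
[-0.00417661  0.02783791]
```

Call:
arm_command:
  steps:
    - [[0,0,0],[-8,-30,0],255]
    - [[0,0,0],[-8,-30,0],255]
    - [[0,0,0],[-8,-30,0],255]
    - [[0,0,0],[-8,-30,0],255]
    - [[0,0,0],[-8,-30,-10],255]
    - [[0,0,0],[-8,-30,-30],255]
    - [[0,0,0],[0,0,-40],255]
    - [[0,0,0],[0,0,-40],255]
    - [[0,0,0],[0,0,-40],255]
    - [[0,0,0],[0,0,-20],255]
    - [[0,0,0],[0,0,-10],255]
    - [[0,0,0],[0,0,0],255]

```text
clock: 7.58
position: [0.4293, -0.0152, 0.0271]
ee_rot: [-0.001, 0.681, 0.732, -0.001]
contact_force: [-0.4, 0.8, 0.0]
width: -0.0003
```

Call:
arm_command:
  steps:
    - [[0,0,0],[0,0,-7],255]
    - [[0,0,0],[0,0,-6],255]
    - [[0,0,0],[0,0,-4],255]
    - [[0,0,0],[0,0,0],255]

```text
clock: 8.07
position: [0.43, -0.0154, 0.0108]
ee_rot: [-0.0, 0.681, 0.732, -0.0]
contact_force: [-0.1, -0.1, 0.1]
width: -0.0
```

```bash
python3 - <<'E'
from h import *
s=log();print(s["qpos"],s["contact_force"],s["position"])
im=imaging.get_image("side");u=proj("side",[s["position"]])[0];print(u)
x,y=300,180
t=cv2.resize(im[y:y+150,x:x+150],None,fx=4,fy=4,interpolation=cv2.INTER_CUBIC)
cv2.circle(t,tuple(int(v) for v in (u-[x,y]+.5)*4),4,(0,0,255),1)
cv2.imwrite("pics/g_side.png",t)
E
```

```text
[-1.97722439e-01  2.69818302e-01  2.08085111e+00  4.10879627e-06
  7.91254167e-01 -2.70717363e-01] [-0.06253213 -0.09620868  0.09619119] [ 0.43001006 -0.01536801  0.01075953]
[394.42849537 273.05112827]
```

View pics/g_side.png

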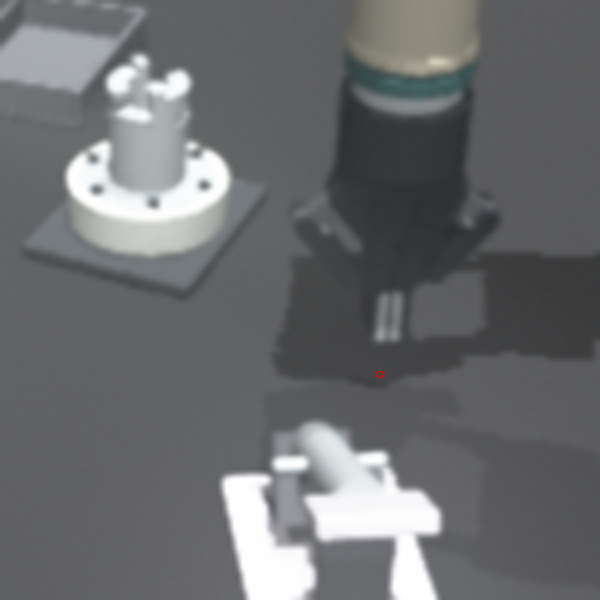

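Call:
arm_command:
  steps:
    - [[0,0,0],[0,0,-5],255]
    - [[0,0,0],[0,0,-5],255]
    - [[0,0,0],[0,0,-2],255]
    - [[0,0,0],[0,0,0],255]

```text
clock: 8.62
position: [0.43, -0.0154, -0.0013]
ee_rot: [-0.0, 0.681, 0.732, -0.0]
contact_force: [0.1, 0.2, -0.3]
width: -0.0003
```

Call:
arm_command:
  steps:
    - [[0,0,0],[0,0,-4],255]
    - [[0,0,0],[0,0,-3],255]
    - [[0,0,0],[0,0,0],255]

```text
clock: 9.0
position: [0.43, -0.0153, -0.0083]
ee_rot: [-0.0, 0.681, 0.732, -0.0]
contact_force: [0.1, 0.4, 0.7]
width: 0.0
```

Call:
arm_command:
  steps:
    - [[0,0,0],[0,0,-4],255]
    - [[0,0,0],[0,0,-4],255]
    - [[0,0,0],[0,0,0],255]

```text
clock: 9.38
position: [0.4298, -0.0153, -0.0165]
ee_rot: [-0.0, 0.681, 0.732, -0.0]
contact_force: [-0.1, -0.1, 0.5]
width: -0.0
```

Call:
arm_command:
  steps:
    - [[0,0,0],[0,0,-3],255]
    - [[0,0,0],[0,0,-3],255]
    - [[0,0,0],[0,0,0],255]

```text
clock: 9.75
position: [0.43, -0.0154, -0.0223]
ee_rot: [-0.0, 0.681, 0.732, -0.0]
contact_force: [0.1, -0.1, 0.2]
width: 0.0001
```

```bash
python3 - <<'E'
from h import *
s=log();print(s["qpos"],s["contact_force"],s["position"])
E
```

```text
[-1.97702638e-01  3.25219683e-01  2.12043261e+00 -2.18499511e-06
  6.96385022e-01 -2.70694891e-01] [ 0.05615787 -0.14766001  0.15103386] [ 0.43000037 -0.01535923 -0.02230506]
```

Call:
arm_command:
  steps:
    - [[0,0,0],[0,0,-3],255]
    - [[0,0,0],[0,0,-2],255]
    - [[0,0,0],[0,0,0],255]

```text
clock: 10.12
position: [0.43, -0.0154, -0.0272]
ee_rot: [-0.0, 0.681, 0.732, -0.0]
contact_force: [-0.1, 0.8, 0.4]
width: 0.0005
```

Call:
arm_command:
  steps:
    - [[0,0,0],[0,0,-2],255]
    - [[0,0,0],[0,0,-2],255]
    - [[0,0,0],[0,0,0],255]

```text
clock: 10.5
position: [0.4304, -0.0154, -0.0294]
ee_rot: [0.0, 0.681, 0.732, 0.0]
contact_force: [-5.3, 0.8, 19.5]
width: 0.0
```

```bash
python3 - <<'E'
from h import *
s=log();print(s["contact_force"],s["position"])
im=imaging.get_image("side");u=proj("side",[s["position"],[.43,-.0154,0]]);print(u)
x,y=350,220
t=cv2.resize(im[y:y+80,x:x+80],None,fx=8,fy=8,interpolation=cv2.INTER_CUBIC)
for k in u: cv2.circle(t,tuple(int(v) for v in (k-[x,y]+.5)*8),4,(0,0,255),1)
cv2.imwrite("pics/g2_side.png",t)
E
```

```text
[-5.26300145  0.84395906 19.46071842] [ 0.43042243 -0.01542563 -0.02943713]
[[393.0792641  285.43165302]
 [394.10814211 276.40735621]]
```

View pics/g2_side.png

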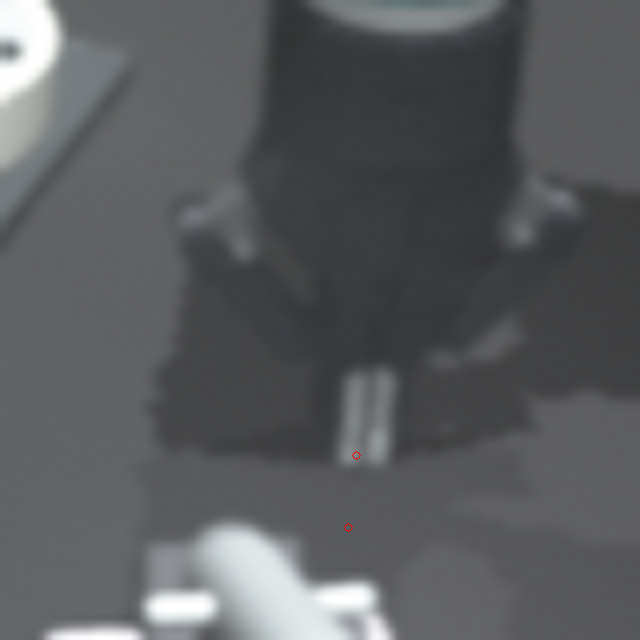

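Call:
arm_command:
  steps:
    - [[0,0,0],[0,0,30],255]
    - [[0,0,0],[0,0,40],255]
    - [[0,0,0],[0,0,50],255]
    - [[0,0,0],[10,36,40],0]
    - [[0,0,0],[10,36,0],0]
    - [[0,0,0],[10,36,0],0]
    - [[0,0,0],[10,37,0],0]
    - [[0,0,0],[10,37,0],0]
    - [[0,0,0],[0,0,-20],0]
    - [[0,0,0],[0,0,-30],0]
    - [[0,0,0],[0,0,-30],0]
    - [[0,0,0],[0,0,-15],0]
    - [[0,0,0],[0,0,-5],0]
    - [[0,0,0],[0,0,0],0]

```text
clock: 12.3
position: [0.4807, 0.1667, 0.0293]
ee_rot: [0.0, 0.681, 0.732, 0.0]
contact_force: [0.7, 0.3, -0.5]
width: 0.0854
```

Call:
arm_command:
  steps:
    - [[0,0,0],[0,0,0],255]
    - [[0,0,0],[0,0,0],255]
    - [[0,0,0],[0,0,0],255]
    - [[0,0,0],[0,0,0],255]
    - [[0,0,0],[0,0,0],255]
    - [[0,0,0],[0,0,0],255]
  newtons: 80

```text
clock: 13.05
position: [0.4803, 0.1667, 0.0296]
ee_rot: [0.0, 0.681, 0.732, 0.0]
contact_force: [-0.5, -0.8, 5.8]
width: 0.0255
```

```bash
python3 - <<'E'
from h import *
s=log();print(s["contact_force"],s["moment"],s["position"],s["width"])
im=imaging.get_image("side")
x,y=340,230
cv2.imwrite("pics/h_side.png",cv2.resize(im[y:y+110,x:x+110],None,fx=6,fy=6,interpolation=cv2.INTER_CUBIC)[:600])
E
```

```text
[-0.52184724 -0.7981613   5.79259624] [-0.05213138  0.33805059 -0.24798144] [0.48026645 0.16670055 0.02963519] 0.025541611512421004
```

View pics/h_side.png

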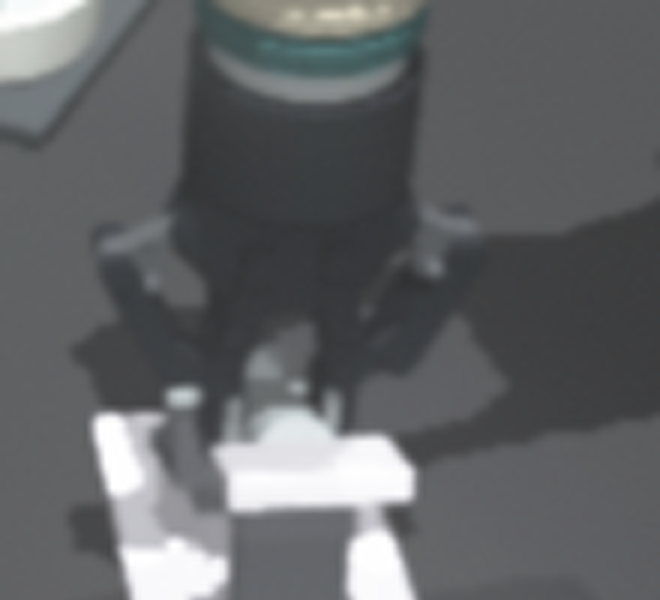

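Call:
arm_command:
  steps:
    - [[0,0,0],[0,0,3],255]
    - [[0,0,0],[0,0,7],255]
    - [[0,0,0],[0,0,15],255]
    - [[0,0,0],[0,0,25],255]
    - [[0,0,0],[0,0,25],255]
    - [[0,0,0],[0,0,25],255]
    - [[0,0,0],[0,0,0],255]

```text
clock: 13.98
position: [0.4821, 0.167, 0.1314]
ee_rot: [0.002, 0.681, 0.732, 0.002]
contact_force: [0.2, -1.1, -3.7]
width: 0.0258
```

```bash
python3 - <<'E'
from h import *
s=log();print(s["contact_force"],s["moment"],s["position"],s["width"])
im=imaging.get_image("side")
x,y=340,200
cv2.imwrite("pics/i_side.png",cv2.resize(im[y:y+110,x:x+110],None,fx=5,fy=5,interpolation=cv2.INTER_CUBIC))
im=imaging.get_image("top")
x,y=190,250
cv2.imwrite("pics/i_top.png",cv2.resize(im[y:y+110,x:x+110],None,fx=5,fy=5,interpolation=cv2.INTER_CUBIC))
E
```

```text
[ 0.17045473 -1.12153042 -3.6782368 ] [ 0.01375975 -0.02645427  0.04498653] [0.48210702 0.16698223 0.13144169] 0.025752691311361545
```

View pics/i_side.png

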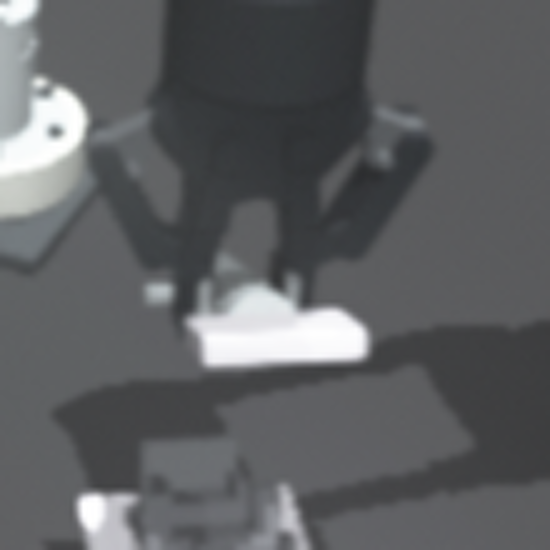

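View pics/i_top.png

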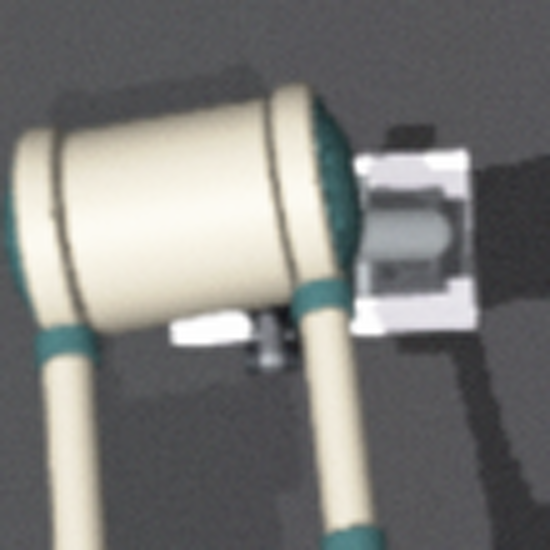

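Call:
arm_command:
  steps:
    - [[0,0,0],[2,-10,40],255]
    - [[0.162,0.012,0],[3,-29,40],255]
    - [[0.162,0.012,0],[3,-29,30],255]
    - [[0.162,0.012,0],[3,-29,30],255]
    - [[0.162,0.012,0],[3,-29,30],255]
    - [[0,0,0],[0,0,0],255]

```text
clock: 14.82
position: [0.4959, 0.0345, 0.2966]
ee_rot: [-0.233, 0.649, 0.691, 0.217]
contact_force: [-0.2, 0.7, -2.9]
width: 0.0258
```

```bash
python3 - <<'E'
from h import *
from scipy.spatial.transform import Rotation as Ro
s=log();print(s["qpos"],s["contact_force"],s["moment"],s["position"],s["width"])
q=s['ee_rot'];print(Ro.from_quat([q[1],q[2],q[3],q[0]]).as_matrix().round(3))
for l in open("log.jsonl"): print(np.round(json.loads(l)[0],3),np.round(json.loads(l)[1],4))
E
```

```text
[-0.5036269   0.2313968   1.53038293  0.54157208  1.74122287 -0.57182425] [-0.22292869  0.71815426 -2.94600349] [-0.57669771 -0.07805696 -0.05107154] [0.49586494 0.03448165 0.29656665] 0.02578083515079259
[[-0.049  0.998 -0.041]
 [ 0.795  0.064  0.603]
 [ 0.604 -0.003 -0.797]]
[-0.917 -0.097  1.688  0.     1.549 -0.193] [ 0.2736 -0.2429  0.3006]
[-1.458  0.276  1.505  0.     1.361 -0.121] [ 0.1332 -0.5594  0.2019]
[ 0.199  0.131  1.456 -0.     1.554  0.123] [0.4788 0.1673 0.3   ]
[ 0.194  0.302  1.868 -0.     0.975  0.121] [0.4772 0.1644 0.057 ]
[0.194 0.16  1.616 0.    1.361 0.121] [0.4792 0.1648 0.2195]
[-0.198  0.27   2.081  0.     0.791 -0.271] [ 0.43   -0.0154  0.0108]
[-0.198  0.325  2.12  -0.     0.696 -0.271] [ 0.43   -0.0154 -0.0223]
[-0.198  0.338  2.129 -0.     0.674 -0.271] [ 0.4304 -0.0154 -0.0294]
[0.197 0.339 1.897 0.    0.906 0.124] [0.4803 0.1667 0.0296]
[ 0.197  0.228  1.758 -0.     1.15   0.124] [0.4821 0.167  0.1314]
[-0.504  0.231  1.53   0.542  1.741 -0.572] [0.4959 0.0345 0.2966]
```

```bash
cat > kin.py <<'E'
from h import *
from scipy.spatial.transform import Rotation as Ro
from scipy.optimize import least_squares
def fk(q,p):
    a1,d1,L2,ly,ex,L3,wx,d6,yaw0=p
    Rz=lambda a:Ro.from_euler('z',a); Ry=lambda a:Ro.from_euler('y',a)
    R=Rz(q[0]);x=R.apply([a1,0,d1]);R=R*Ry(q[1]);x=x+R.apply([0,0,L2])
    R=R*Ry(q[2]);x=x+R.apply([ex,ly,L3]);R=R*Rz(q[3]*p4);R=R*Ry(q[4]);x=x+R.apply([wx,0,d6]);R=R*Rz(q[5])*Rz(yaw0)
    return x,R
p4=1
D=[json.loads(l) for l in open("log.jsonl")]
def fit():
    def res(p):
        r=[]
        for q,x,o in D:
            a,R=fk(q,p);r+=list((a-x)*10)+list((R.inv()*Ro.from_quat([o[1],o[2],o[3],o[0]])).as_rotvec())
        return r
    f=least_squares(res,[0,.3,.4,.07,0,.4,0,.2,np.pi]);return f
def ik(x,R,p,q0):
    return least_squares(lambda q:np.r_[(fk(q,p)[0]-x)*10,(fk(q,p)[1].inv()*R).as_rotvec()],q0).x
E
python3 - <<'E'
import kin
from kin import *
for s in(1,-1):
    kin.p4=s;f=fit();print(s,f.cost,f.x.round(4));print(np.abs(f.fun.reshape(-1,6)).max(1).round(4))
E
```

```text
1 2.7505366650159714e-15 [0.     0.1368 0.6297 0.0694 0.0604 0.4211 0.     0.3939 1.5708]
[0. 0. 0. 0. 0. 0. 0. 0. 0. 0. 0.]
-1 2.499697982651053 [ 0.3276 -0.2835  0.4166  0.079  -0.0393  0.3868  0.3077 -0.1338  1.554 ]
[0.1217 0.5181 0.4214 0.1583 0.308  0.1061 0.0823 0.0841 0.183  0.2405
 1.5479]
```

```bash
python3 - <<'E'
from kin import *
p=fit().x
lo=np.array([-2.89,-.75,.22,-1.18,.11,-2.7]);hi=np.array([2.89,2.08,2.7,4.32,2.71,2.7])
q=np.array(D[-1][0])
hd=np.radians(94.2);h=np.array([np.cos(hd),np.sin(hd),0]);u=np.array([0,0,1.])
for al in(25,35):
  a=np.radians(al)
  for dyaw in (0,-20,20):
    H=Ro.from_euler('z',dyaw,degrees=True).apply(h)
    t=np.cos(a)*H-np.sin(a)*u
    y=np.cross(u,H)*-1 # ~ +x
    R=Ro.from_matrix(np.c_[np.cross(y,t),y,t])
    for up in(0.12,0.0):
      g=np.array([.571,-.206,.166+up])
      for nm,x in(("len",g+.048*t),("z",g+.019*t-.029*u)):
        s=ik(x,R,p,q);e=fk(s,p)[0]-x
        print(al,dyaw,up,nm,s.round(2),"err",np.linalg.norm(e).round(4),"ok",((s>lo)&(s<hi)).all())
E
```

```text
25 0 0.12 len [-0.81  0.7   1.19  0.75  2.13 -0.77] err 0.0 ok True
25 0 0.12 z [-0.83  0.74  1.15  0.74  2.15 -0.79] err 0.0 ok True
25 0 0.0 len [-0.81  0.8   1.3   0.68  1.97 -0.93] err 0.0 ok True
25 0 0.0 z [-0.83  0.84  1.25  0.66  1.99 -0.94] err 0.0 ok True
25 -20 0.12 len [-0.91  0.58  1.43  0.88  1.88 -0.69] err 0.0 ok True
25 -20 0.12 z [-0.94  0.61  1.41  0.85  1.89 -0.72] err 0.0 ok True
25 -20 0.0 len [-0.91  0.7   1.54  0.84  1.73 -0.87] err 0.0 ok True
25 -20 0.0 z [-0.94  0.73  1.51  0.81  1.74 -0.89] err 0.0 ok True
25 20 0.12 len [-0.69  0.8   0.97  0.6   2.37 -0.91] err 0.0 ok True
25 20 0.12 z [-0.71  0.85  0.91  0.6   2.38 -0.91] err 0.0 ok True
25 20 0.0 len [-0.69  0.89  1.09  0.51  2.19 -1.05] err 0.0 ok True
25 20 0.0 z [-0.71  0.94  1.02  0.51  2.22 -1.05] err 0.0 ok True
35 0 0.12 len [-0.78  0.63  1.19  0.65  2.05 -0.77] err 0.0 ok True
35 0 0.12 z [-0.8   0.66  1.15  0.64  2.06 -0.79] err 0.0 ok True
35 0 0.0 len [-0.78  0.72  1.32  0.6   1.87 -0.91] err 0.0 ok True
35 0 0.0 z [-0.8   0.76  1.28  0.58  1.88 -0.93] err 0.0 ok True
35 -20 0.12 len [-0.87  0.51  1.41  0.77  1.81 -0.64] err 0.0 ok True
35 -20 0.12 z [-0.9   0.54  1.39  0.76  1.82 -0.67] err 0.0 ok True
35 -20 0.0 len [-0.87  0.62  1.54  0.75  1.63 -0.81] err 0.0 ok True
35 -20 0.0 z [-0.9   0.65  1.52  0.73  1.65 -0.83] err 0.0 ok True
35 20 0.12 len [-0.68  0.73  0.99  0.5   2.26 -0.95] err 0.0 ok True
35 20 0.12 z [-0.69  0.77  0.94  0.5   2.28 -0.96] err 0.0 ok True
35 20 0.0 len [-0.68  0.81  1.13  0.44  2.07 -1.07] err 0.0 ok True
35 20 0.0 z [-0.69  0.85  1.07  0.43  2.09 -1.07] err 0.0 ok True
```

Call:
arm_command:
  steps:
    - [[0.162,0.012,0],[10,-24,5],255]
    - [[0.162,0.012,0],[10,-24,5],255]
    - [[0.162,0.012,0],[10,-24,5],255]
    - [[0,0,0],[10,-24,5],255]
    - [[0,0,0],[0,0,0],255]
    - [[0,0,0],[0,0,0],255]

```text
clock: 15.58
position: [0.5339, -0.0541, 0.3183]
ee_rot: [-0.395, 0.574, 0.617, 0.365]
contact_force: [-0.8, 0.6, -2.0]
width: 0.0256
```

```bash
python3 - <<'E'
from h import *
from scipy.spatial.transform import Rotation as Ro
s=log();print(s["qpos"],s["contact_force"],s["position"],s["width"])
q=s['ee_rot'];R=Ro.from_quat([q[1],q[2],q[3],q[0]]).as_matrix();print(R.round(3))
t=R[:,2];x=s["position"]
A=x-.048*t;B=x-.019*t+[0,0,.029]
print("len",A,"z",B)
for n in("side","top"):
    im=imaging.get_image(n);np.save(n+"1.npy",im)
    u=proj(n,[A,B]);print(n,u)
    ox,oy=int(u[0][0])-50,int(u[0][1])-50
    tt=cv2.resize(im[oy:oy+100,ox:ox+100],None,fx=6,fy=6,interpolation=cv2.INTER_CUBIC)
    for k,c in zip(u,((0,0,255),(0,255,0))): cv2.circle(tt,tuple(int(v) for v in (k-[ox,oy]+.5)*6),4,c,1)
    print(ox,oy);cv2.imwrite(f"pics/j_{n}.png",tt)
E
```

```text
[-0.73169867  0.52420625  1.38833544  0.79449239  2.06780358 -0.73379246] [-0.79401587  0.60015131 -2.00747514] [ 0.53392406 -0.0541444   0.3182894 ] 0.025600043559959755
[[-0.029  0.997 -0.069]
 [ 0.419  0.075  0.905]
 [ 0.907 -0.002 -0.42 ]]
len [ 0.53722496 -0.09756977  0.33847209] z [ 0.53523066 -0.07133361  0.35527838]
side [[353.7145733  138.00802488]
 [355.56960574 134.75671115]]
303 88
top [[357.24951092 271.76225505]
 [346.14064763 271.87989308]]
307 221
```

View pics/j_side.png

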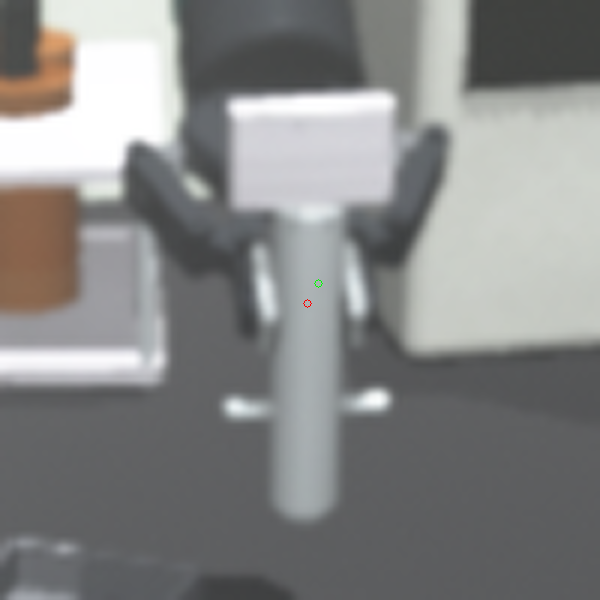

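View pics/j_top.png

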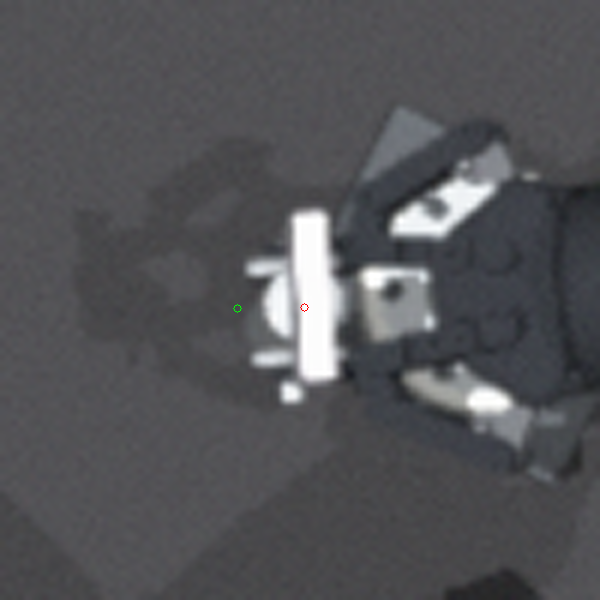

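```bash
cat > plug.py <<'E'
from kin import *
def pose(p): # lug pos, tilt rx, ry (world rotvec small), yaw of lug line(deg, y along +x side)
    R=Ro.from_rotvec([p[3],p[4],0])*Ro.from_euler('z',p[5],degrees=True)
    M=R.as_matrix();return np.array(p[:3]),M[:,1],M[:,0],M[:,2] # pos, X(across, ~ +y world), L (lug dir ~+x), Z
def fitplug(obs,p0,prior=None):
    # obs: list of (cam, a(X),b(L),c(Z) offsets, u,v, weight_u, weight_v)
    def res(p):
        o,X,L,Z=pose(p);r=[]
        for n,a,b,c,u,v,wu,wv in obs:
            q=proj(n,[o+a*X+b*L+c*Z])[0];r+=[wu*(q[0]-u),wv*(q[1]-v)]
        if prior is not None: r+=list((np.array(p)-p0)*prior)
        return r
    f=least_squares(res,p0);return f.x,np.array(f.fun)
E
python3 - <<'E'
from plug import *
np.set_printoptions(precision=4,suppress=True)
def T(u,v,s,ox,oy): return (u+.5)/s-.5+ox,(v+.5)/s-.5+oy
S=lambda u,v:T(u,v,6,303,88); U=lambda u,v:T(u,v,6,307,221)
obs=[]
def add(n,a,b,c,uv,wu=1,wv=1): obs.append((n,a,b,c,*uv,wu,wv))
# +x world is left in side
add("side",-.006,.03,.118,S(229,101)); add("side",-.006,-.03,.118,S(395,94))
add("side",.006,.03,.080,S(232,207)); add("side",.006,-.03,.080,S(393,207))
add("side",0,.031,0,S(226,406)); add("side",0,-.031,0,S(388,400))
add("side",.0,0,-.046,S(303,512),1,.5)
add("top",.006,.03,.118,U(292,212)); add("top",.006,-.03,.118,U(301,382))
add("top",-.006,.03,.118,U(326,210)); add("top",-.006,-.03,.118,U(338,380))
add("top",0,-.031,0,U(291,393))
p,r=fitplug(obs,[.537,-.0976,.30,0,0,4.])
print(p,np.degrees(p[3:5]));print(r.reshape(-1,2))
E
```

```text
[ 0.5367 -0.0949  0.298  -0.004  -0.0046  3.6458] [-0.2319 -0.2613]
[[ 0.6316 -0.581 ]
 [ 0.0385 -0.3012]
 [ 0.3868  0.5727]
 [ 0.307  -0.3407]
 [ 0.0925  0.3557]
 [-0.6032  0.3955]
 [-0.2     0.1588]
 [ 0.1346 -0.2622]
 [ 0.112  -0.3538]
 [ 0.0877 -0.1697]
 [-0.399  -0.2728]
 [ 0.2318  0.4297]]
```

Call:
arm_command:
  steps:
    - [[0,0,0],[6,-18,-5],255]
    - [[0,0,0],[6,-19,-10],255]
    - [[0,0,0],[6,-19,-20],255]
    - [[0,0,0],[6,-18,-20],255]
    - [[0,0,0],[5,-18,-20],255]
    - [[0,0,0],[5,-18,-20],255]
    - [[0,0,0],[0,0,-10],255]
    - [[0,0,0],[0,0,0],255]
    - [[0,0,0],[0,0,0],255]

```text
clock: 16.8
position: [0.5682, -0.1649, 0.2148]
ee_rot: [-0.395, 0.573, 0.618, 0.366]
contact_force: [-0.7, 0.1, -2.4]
width: 0.0259
```

```bash
python3 - <<'E'
from h import *
s=log();print(s["contact_force"],s["position"],s["ee_rot"],s["width"])
for n,(ox,oy) in(("side",(285,145)),("top",(340,225))):
    im=imaging.get_image(n);np.save(n+"2.npy",im)
    cv2.imwrite(f"pics/k_{n}.png",cv2.resize(im[oy:oy+100,ox:ox+100],None,fx=6,fy=6,interpolation=cv2.INTER_CUBIC))
E
```

```text
[-0.69591308  0.10848289 -2.35360536] [ 0.56818547 -0.16493405  0.21475369] [-0.39456401  0.57339285  0.61751324  0.36635675] 0.025887060185909208
```

View pics/k_side.png

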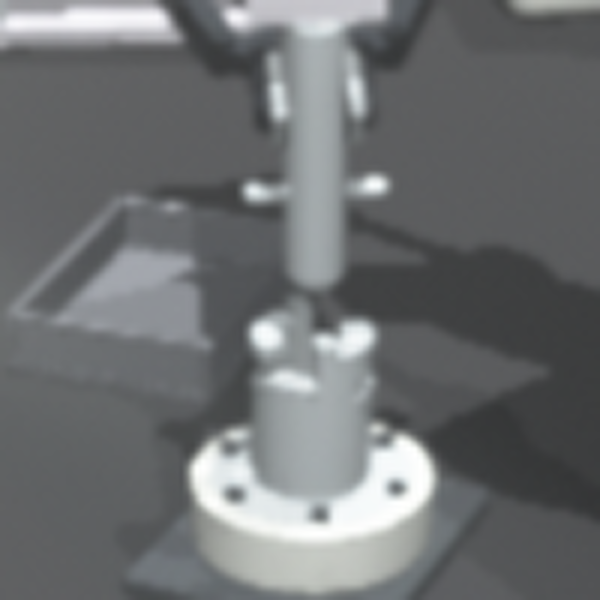

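View pics/k_top.png

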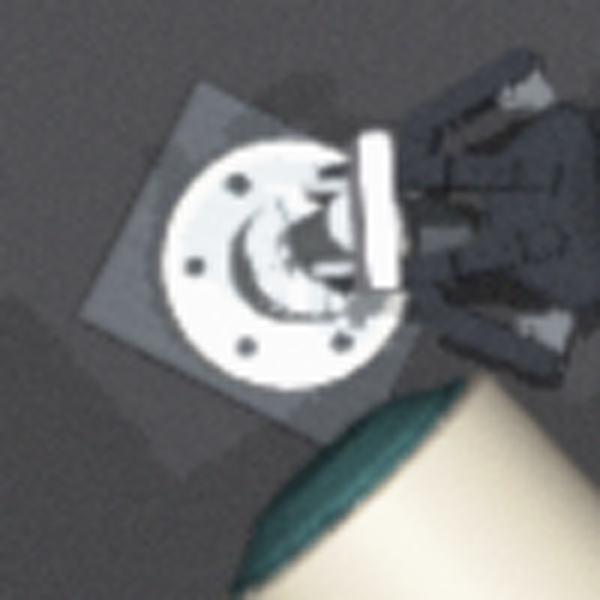

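```bash
python3 - <<'E'
from plug import *
np.set_printoptions(precision=4,suppress=True)
def T(u,v,s,ox,oy): return (u+.5)/s-.5+ox,(v+.5)/s-.5+oy
S=lambda u,v:T(u,v,6,285,145); U=lambda u,v:T(u,v,6,340,225)
obs=[]
def add(n,a,b,c,uv,wu=1,wv=1): obs.append((n,a,b,c,*uv,wu,wv))
add("side",0,.031,0,S(245,190)); add("side",0,-.031,0,S(387,184))
add("side",.0,0,-.046,S(315,282),1,.5)
add("top",.006,.03,.118,U(358,131)); add("top",.006,-.03,.118,U(367,287))
add("top",-.006,.03,.118,U(392,131)); add("top",-.006,-.03,.118,U(402,289))
p,r=fitplug(obs,np.array([.571,-.206,.195,-.002,-.002,4.]),np.array([0,0,0,50,50,.3]))
print(p,np.degrees(p[3:5]));print(r[:14].reshape(-1,2))
# ring outline re-measure: rim circle in side; collar outer edges; body disc in both
w=unz("side",[S(187,480),S(436,480)],.045);print(w.mean(0))
w=unz("side",[S(252,400),S(369,400)],.1);print("collar",w.mean(0))
o,X,L,Z=pose(p)
for n,(ox,oy) in(("side",(285,145)),("top",(340,225))):
    im=cv2.resize(np.load(n+"2.npy")[oy:oy+100,ox:ox+100],None,fx=6,fy=6,interpolation=cv2.INTER_CUBIC)
    def circ(c,r,z,col):
        a=np.linspace(0,6.28,60);k=proj(n,np.c_[c[0]+r*np.cos(a),c[1]+r*np.sin(a),0*a+z])
        cv2.polylines(im,[np.round((k-[ox,oy]+.5)*6-.5).astype(np.int32)],True,col,1)
    C=(.571,-.206)
    circ(C,.058,.045,(0,0,255));circ(C,.028,.12,(0,0,255));circ(C,.0152,.12,(0,255,0));circ(C,.028,.045,(255,0,0))
    circ(p[:2],.014,p[2]-.038,(0,255,255));circ(p[:2],.014,p[2]+.0,(0,255,255))
    cv2.imwrite(f"pics/l_{n}.png",im)
E
```

```text
[ 0.5704 -0.2055  0.1958 -0.0015 -0.0051  3.5369] [-0.0866 -0.2949]
[[ 0.4122 -0.0518]
 [-0.2673  0.1184]
 [ 0.0422 -0.1867]
 [ 0.2682  0.2537]
 [ 0.3345  0.048 ]
 [-0.2746  0.0464]
 [-0.3451 -0.5046]]
[ 0.5719 -0.2026  0.045 ]
collar [ 0.5732 -0.1822  0.1   ]
```

View pics/l_side.png

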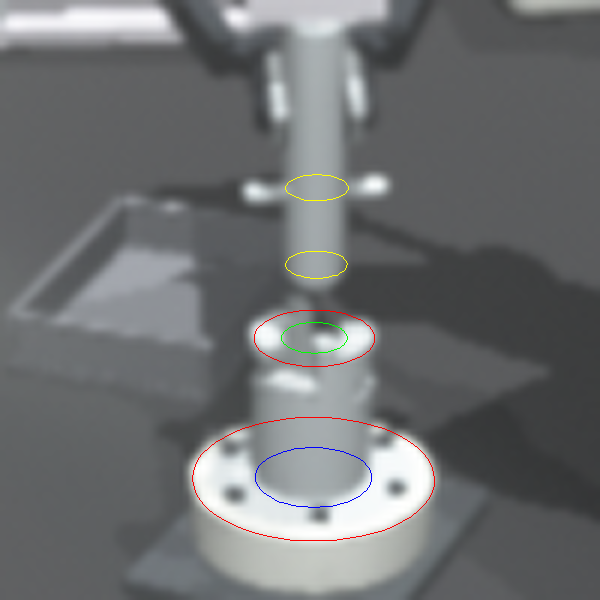

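View pics/l_top.png

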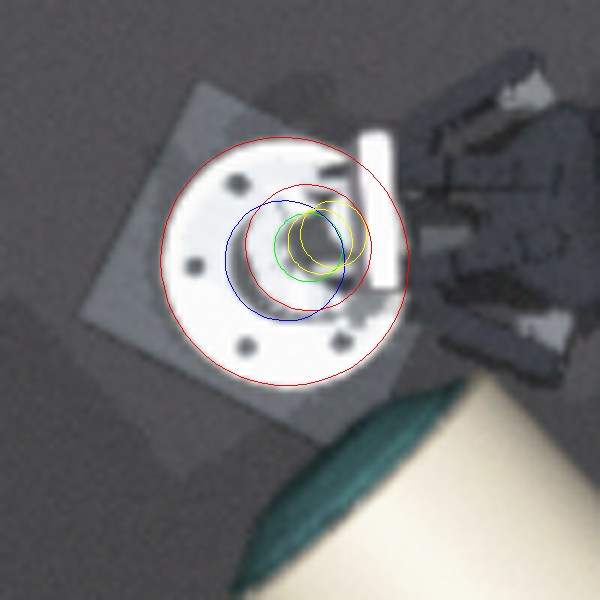

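Call:
arm_command:
  steps:
    - [[0,0,0],[0,0,-15],255]
    - [[0,0,0],[0,0,-12],255]
    - [[0,0,0],[0,0,-6],255]
    - [[0,0,0],[0,0,-6],255]
    - [[0,0,0],[0,0,0],255]

```text
clock: 17.52
position: [0.5683, -0.1655, 0.1741]
ee_rot: [-0.395, 0.574, 0.617, 0.366]
contact_force: [0.8, -0.7, -3.3]
width: 0.0257
```

Call:
arm_command:
  steps:
    - [[0,0,0],[0,0,-6],255]
    - [[0,0,0],[0,0,-6],255]
    - [[0,0,0],[0,0,-5],255]
    - [[0,0,0],[0,0,-5],255]
    - [[0,0,0],[0,0,0],255]

```text
clock: 18.15
position: [0.5683, -0.1655, 0.1521]
ee_rot: [-0.395, 0.574, 0.617, 0.366]
contact_force: [1.2, -1.0, -4.0]
width: 0.0255
```

Call:
arm_command:
  steps:
    - [[0,0,0],[0,0,-3],255]
    - [[0,0,0],[0,0,-3],255]
    - [[0,0,0],[0,0,0],255]

```text
clock: 18.52
position: [0.5683, -0.1655, 0.1466]
ee_rot: [-0.395, 0.574, 0.617, 0.366]
contact_force: [1.6, -0.6, -3.1]
width: 0.0258
```

Call:
arm_command:
  steps:
    - [[0,0,0],[0,0,-2],255]
    - [[0,0,0],[0,0,-1],255]
    - [[0,0,0],[0,0,0],255]

```text
clock: 18.9
position: [0.5682, -0.1653, 0.146]
ee_rot: [-0.395, 0.573, 0.617, 0.367]
contact_force: [-0.0, -3.0, 5.4]
width: 0.0258
```

```bash
python3 - <<'E'
from h import *
s=log();print(s["contact_force"],s["position"],s["ee_rot"],s["width"])
for n,(ox,oy) in(("side",(295,150)),("top",(340,225))):
    im=imaging.get_image(n);np.save(n+"3.npy",im)
    cv2.imwrite(f"pics/n_{n}.png",cv2.resize(im[oy:oy+75,ox:ox+75],None,fx=8,fy=8,interpolation=cv2.INTER_CUBIC))
E
```

```text
[-0.02149459 -3.01966481  5.4183484 ] [ 0.56817745 -0.16530863  0.14601077] [-0.39480961  0.57281179  0.61729346  0.36737013] 0.025838958624775723
```

View pics/n_side.png

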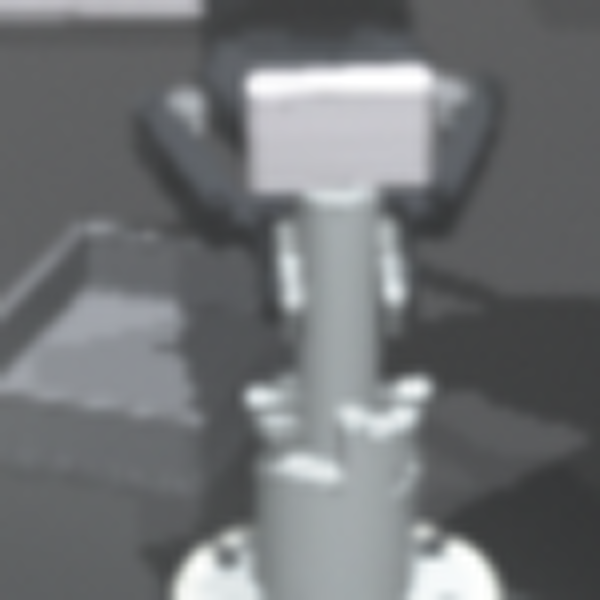

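Call:
arm_command:
  steps:
    - [[0,0,0],[0,0,0],0]
    - [[0,0,0],[0,0,0],0]
    - [[0,0,0],[0,0,0],0]
    - [[0,0,0],[0,0,0],0]
    - [[0,0,0],[0,0,0],0]
    - [[0,0,0],[1,-13,6],0]
    - [[0,0,0],[2,-27,13],0]
    - [[0,0,0],[3,-36,17],0]
    - [[0,0,0],[3,-36,17],0]
    - [[0,0,0],[0,0,0],0]

```text
clock: 20.25
position: [0.5773, -0.2809, 0.1974]
ee_rot: [-0.392, 0.575, 0.618, 0.366]
contact_force: [0.9, 0.5, -0.9]
width: 0.0854
```

```bash
python3 - <<'E'
from h import *
s=log();print(s["contact_force"],s["position"],s["ee_rot"],s["width"],s["qpos"])
for n,(ox,oy) in(("side",(295,150)),("top",(340,225))):
    im=imaging.get_image(n);np.save(n+"4.npy",im)
    cv2.imwrite(f"pics/o_{n}.png",cv2.resize(im[oy:oy+75,ox:ox+75],None,fx=8,fy=8,interpolation=cv2.INTER_CUBIC))
E
```

```text
[ 0.87263607  0.47152341 -0.87506147] [ 0.5773042  -0.28089581  0.1973984 ] [-0.39234923  0.5747064   0.61762432  0.36648989] 0.08538037435340641 [-0.89255273  0.88027028  0.96859107  0.70260706  2.21260671 -0.81682372]
```

View pics/o_side.png

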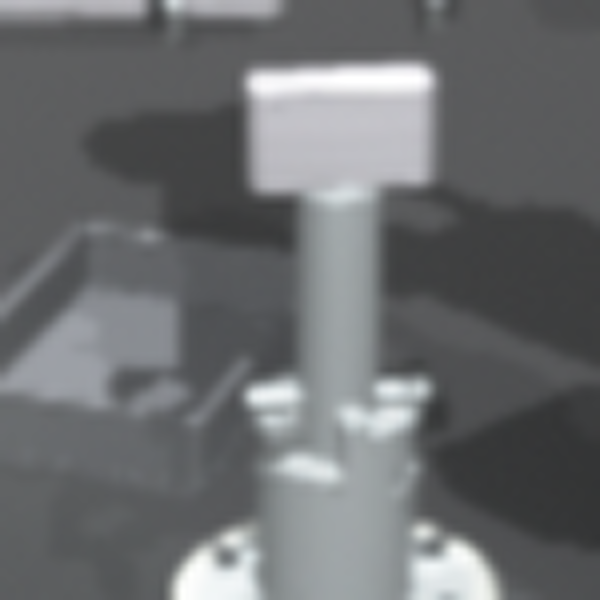

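View pics/o_top.png

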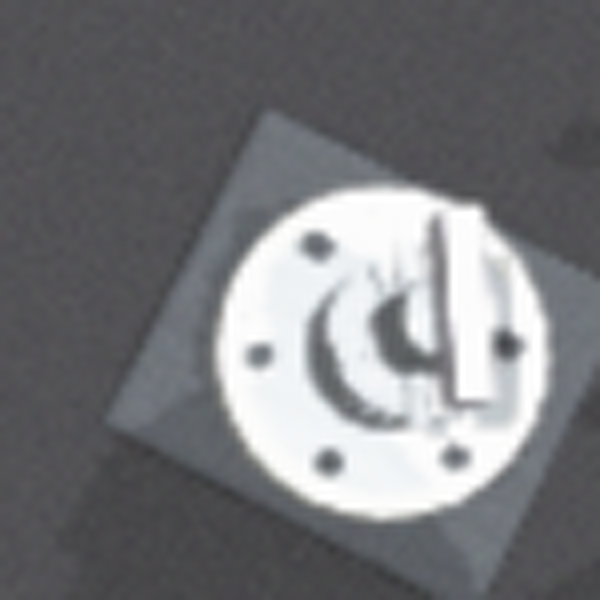

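```bash
python3 - <<'E'
from plug import *
np.set_printoptions(precision=4,suppress=True)
def T(u,v,s,ox,oy): return (u+.5)/s-.5+ox,(v+.5)/s-.5+oy
S=lambda u,v:T(u,v,8,295,150); U=lambda u,v:T(u,v,8,340,225)
obs=[]
def add(n,a,b,c,uv,wu=1,wv=1): obs.append((n,a,b,c,*uv,wu,wv))
add("side",-.006,.03,.118,S(245,73)); add("side",-.006,-.03,.118,S(434,67))
add("side",.006,.03,.080,S(250,189)); add("side",.006,-.03,.080,S(434,187))
add("side",0,.031,0,S(247,398)); add("side",0,-.031,0,S(432,387))
add("top",.006,.03,.118,U(446,205)); add("top",.006,-.03,.118,U(455,403))
add("top",-.006,.03,.118,U(484,205)); add("top",-.006,-.03,.118,U(492,402))
p,r=fitplug(obs,np.array([.571,-.206,.124,0,0,4.]))
print(p,np.degrees(p[3:5]));print(r.reshape(-1,2))
kf=fit().x
print(ik(np.array([.571,-.206,.27]),Ro.from_matrix(np.array([[np.sin(np.radians(-85.7))*-1*-1,np.cos(np.radians(-85.7)),0],[0,0,0],[0,0,-1]]).T) if 0 else Ro.from_euler('z',-90,degrees=True)*Ro.from_matrix(np.array([[-.0764,.9971,0],[.9971,.0764,0],[0,0,-1]])),kf,[-.5,.4,1.4,0,1.3,1.]))
E
```

```text
[ 0.5708 -0.209   0.1252 -0.0265 -0.009   2.7343] [-1.5199 -0.5164]
[[ 0.9879 -0.2239]
 [ 0.0408 -0.0815]
 [ 0.5915  0.4246]
 [ 0.0354  0.0546]
 [ 0.4025 -0.3795]
 [-0.4956  0.3507]
 [-0.0755 -0.1955]
 [-0.091  -0.445 ]
 [ 0.0604 -0.3383]
 [ 0.1967 -0.4672]]
[-0.4608  0.297   1.3086  0.      1.536   1.0335]
```

Call:
arm_command:
  steps:
    - [[0,0,0],[0,-10,25],0]
    - [[-0.162,-0.012,0],[0,0,25],0]
    - [[-0.162,-0.012,0],[0,0,25],0]
    - [[-0.162,-0.012,0],[0,0,25],0]
    - [[-0.162,-0.012,0],[0,0,25],0]
    - [[-0.162,-0.012,0],[0,0,20],0]
    - [[-0.162,-0.012,0],[0,0,0],0]
    - [[-0.162,-0.012,0],[0,0,0],0]
    - [[0,0,0],[0,0,0],0]

```text
clock: 21.48
position: [0.5766, -0.2827, 0.3437]
ee_rot: [0.0, 0.679, 0.734, 0.001]
contact_force: [-0.6, 0.2, -0.3]
width: 0.0854
```

```bash
python3 - <<'E'
from kin import *
s=log();print(s["qpos"],s["position"])
q=s['ee_rot'];print(Ro.from_quat([q[1],q[2],q[3],q[0]]).as_matrix().round(3))
E
```

```text
[-5.64734675e-01  3.44483987e-01  1.06479818e+00  1.03865050e-03
  1.73148338e+00 -6.43226611e-01] [ 0.57656254 -0.28265536  0.34370977]
[[-0.079  0.997  0.001]
 [ 0.997  0.079  0.   ]
 [ 0.     0.001 -1.   ]]
```

Call:
arm_command:
  steps:
    - [[0,0,-0.177],[-1,9,0],0]
    - [[0,0,-0.177],[-1,9,0],0]
    - [[0,0,-0.177],[-1,9,0],0]
    - [[0,0,-0.177],[-1,9,-10],0]
    - [[0,0,-0.177],[-1,9,-10],0]
    - [[0,0,-0.177],[-1,9,-10],0]
    - [[0,0,-0.177],[0,9,-10],0]
    - [[0,0,-0.177],[0,7,-10],0]
    - [[0,0,-0.177],[0,7,-10],0]
    - [[0,0,0],[0,0,0],0]

```text
clock: 22.72
position: [0.5704, -0.2104, 0.2799]
ee_rot: [-0.002, 1.0, 0.026, -0.002]
contact_force: [-1.1, 0.2, 1.4]
width: 0.0856
```

```bash
python3 - <<'E'
from kin import *
s=log();print(s["qpos"],s["position"])
q=s['ee_rot'];print(Ro.from_quat([q[1],q[2],q[3],q[0]]).as_matrix().round(3))
for n,(ox,oy) in(("side",(280,90)),("top",(330,215))):
    im=imaging.get_image(n);np.save(n+"5.npy",im)
    t=cv2.resize(im[oy:oy+100,ox:ox+100],None,fx=6,fy=6,interpolation=cv2.INTER_CUBIC)
    for k in proj(n,[s["position"]+np.array([0,0,.029+.013])]): cv2.circle(t,tuple(int(v) for v in (k-[ox,oy]+.5)*6),4,(0,0,255),1)
    cv2.imwrite(f"pics/q_{n}.png",t)
E
```

```text
[-4.68282531e-01  2.99052108e-01  1.28219799e+00  8.73178199e-04
  1.56540025e+00  1.05015050e+00] [ 0.57043063 -0.21036983  0.27985799]
[[ 0.999  0.052 -0.004]
 [ 0.052 -0.999  0.003]
 [-0.004 -0.003 -1.   ]]
```

View pics/q_side.png

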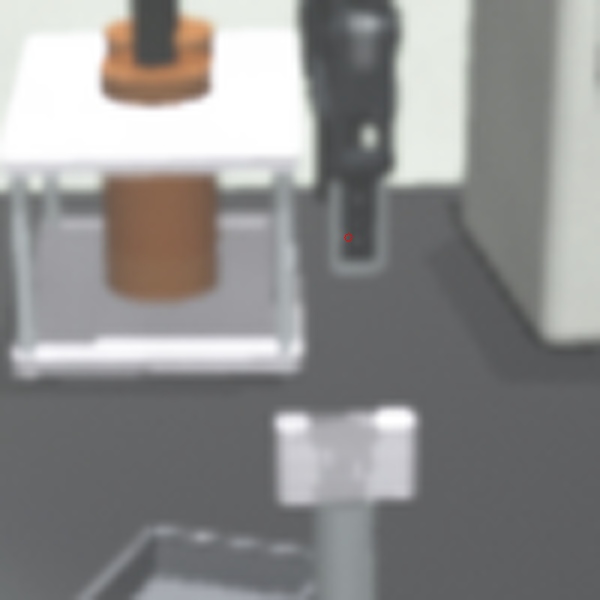

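View pics/q_top.png

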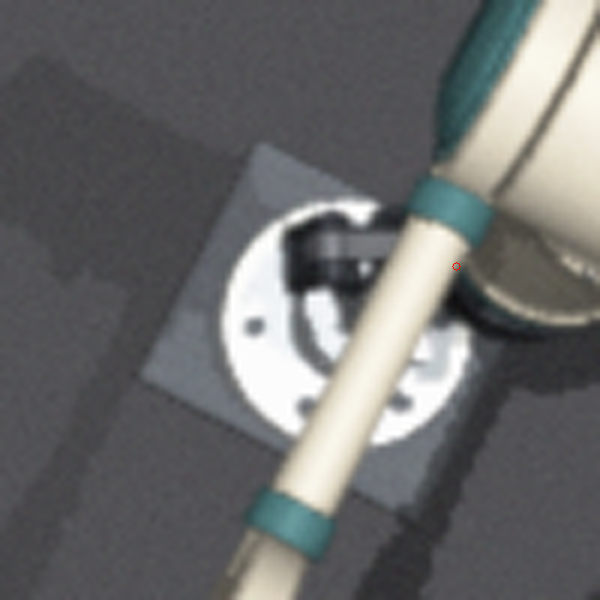

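Call:
arm_command:
  steps:
    - [[0,0,0],[2,2,-20],0]
    - [[0,0,0],[0,0,-20],0]
    - [[0,0,0],[0,0,-20],0]
    - [[0,0,0],[0,0,-20],0]
    - [[0,0,0],[0,0,-12],0]
    - [[0,0,0],[0,0,-8],0]
    - [[0,0,0],[0,0,0],0]
    - [[0,0,0],[0,0,0],0]

```text
clock: 23.82
position: [0.5737, -0.2087, 0.1827]
ee_rot: [0.0, 1.0, 0.025, 0.001]
contact_force: [-0.4, 0.5, -0.0]
width: 0.0852
```

```bash
python3 - <<'E'
from kin import *
s=log();print(s["qpos"],s["position"],s["contact_force"])
q=s['ee_rot'];print(Ro.from_quat([q[1],q[2],q[3],q[0]]).as_matrix().round(3))
for n,(ox,oy) in(("side",(280,110)),):
    im=imaging.get_image(n)
    t=cv2.resize(im[oy:oy+100,ox:ox+100],None,fx=6,fy=6,interpolation=cv2.INTER_CUBIC)
    cv2.imwrite(f"pics/r_{n}.png",t)
E
```

```text
[-4.62740301e-01  3.39026902e-01  1.45992876e+00 -4.94062890e-05
  1.34121498e+00  1.05709947e+00] [ 0.57369185 -0.20866035  0.1826759 ] [-0.44894298  0.54831633 -0.02116477]
[[ 0.999  0.051  0.001]
 [ 0.051 -0.999 -0.001]
 [ 0.001  0.001 -1.   ]]
```

View pics/r_side.png

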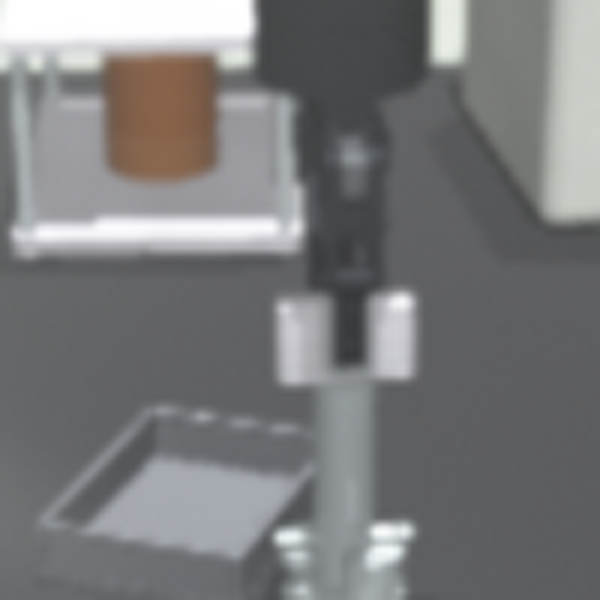

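Call:
arm_command:
  steps:
    - [[0,0,0],[0,0,-2],255]
    - [[0,0,0],[0,0,0],255]
    - [[0,0,0],[0,0,0],255]
    - [[0,0,0],[0,0,0],255]
    - [[0,0,0],[0,0,0],255]
    - [[0,0,0],[0,0,0],255]
    - [[0,0,0],[0,0,0],255]
  newtons: 60

```text
clock: 24.75
position: [0.5733, -0.2084, 0.1801]
ee_rot: [0.0, 1.0, 0.025, 0.0]
contact_force: [0.2, 0.5, 2.6]
width: 0.0113
```

Call:
arm_command:
  steps:
    - [[0,0,0.1],[0,0,0],255]
    - [[0,0,0.16],[0,0,0],255]
    - [[0,0,0.16],[0,0,0],255]
    - [[0,0,0.16],[0,0,0],255]
    - [[0,0,0.16],[0,0,0],255]
    - [[0,0,0.16],[0,0,0],255]
    - [[0,0,0.16],[0,0,0],255]
    - [[0,0,0],[0,0,0],255]
    - [[0,0,0],[0,0,0],255]

```text
clock: 25.88
position: [0.5726, -0.2078, 0.179]
ee_rot: [-0.001, 0.85, 0.526, -0.0]
contact_force: [-0.4, 1.2, -3.8]
width: 0.0113
```

```bash
python3 - <<'E'
from kin import *
s=log();print(s["qpos"],s["position"],s["contact_force"],s["moment"],s["width"])
q=s['ee_rot'];print(Ro.from_quat([q[1],q[2],q[3],q[0]]).as_matrix().round(3))
for n,(ox,oy) in(("side",(280,110)),):
    im=imaging.get_image(n)
    t=cv2.resize(im[oy:oy+120,ox:ox+100],None,fx=5,fy=5,interpolation=cv2.INTER_CUBIC)
    cv2.imwrite(f"pics/s_{n}.png",t)
E
```

```text
[-4.62661132e-01  3.41263542e-01  1.46571084e+00  5.66917570e-04
  1.33686211e+00 -5.08887502e-04] [ 0.57259272 -0.20779456  0.17903204] [-0.37980445  1.24023818 -3.77563207] [ 0.4085084   0.03131661 -0.01563408] 0.01132956082623048
[[ 0.446  0.895 -0.002]
 [ 0.895 -0.446  0.001]
 [ 0.001 -0.002 -1.   ]]
```

View pics/s_side.png

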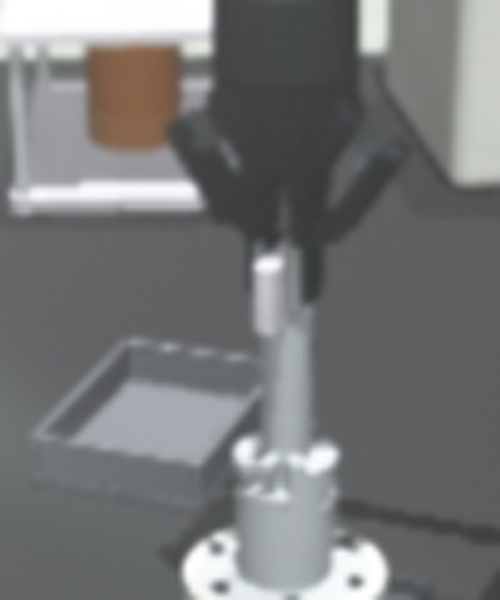

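Call:
arm_command:
  steps:
    - [[0,0,0],[0,0,-3],255]
    - [[0,0,0],[0,0,-4],255]
    - [[0,0,0],[0,0,0],255]

```text
clock: 26.3
position: [0.5729, -0.2078, 0.1724]
ee_rot: [-0.001, 0.85, 0.527, -0.0]
contact_force: [-0.2, 3.1, -4.0]
width: 0.0114
```

Call:
arm_command:
  steps:
    - [[0,0,0],[0,0,-3],255]
    - [[0,0,0],[0,0,-3],255]
    - [[0,0,0],[0,0,-1],255]
    - [[0,0,0],[0,0,0],255]

```text
clock: 26.8
position: [0.573, -0.2079, 0.1657]
ee_rot: [-0.0, 0.85, 0.527, 0.0]
contact_force: [-1.5, 4.5, -2.0]
width: 0.0112
```

Call:
arm_command:
  steps:
    - [[0,0,0],[0,0,0],120]
    - [[0,0,0],[0,0,0],120]
    - [[0,0,0],[0,0,0],120]
    - [[0,0,0],[0,0,-1],120]
    - [[0,0,0],[0,0,0],120]

```text
clock: 27.42
position: [0.5732, -0.2086, 0.1649]
ee_rot: [0.0, 0.85, 0.527, -0.0]
contact_force: [0.0, -0.3, -0.1]
width: 0.0452
```

```bash
python3 - <<'E'
from kin import *
s=log();print(s["position"],s["contact_force"],s["moment"],s["width"])
for n,(ox,oy) in(("side",(295,130)),):
    im=imaging.get_image(n)
    t=cv2.resize(im[oy:oy+100,ox:ox+80],None,fx=6,fy=6,interpolation=cv2.INTER_CUBIC)
    cv2.imwrite(f"pics/t_{n}.png",t)
E
```

```text
[ 0.57320418 -0.20855795  0.16486342] [ 0.03420136 -0.32720367 -0.09515425] [-0.00810025 -0.01111621  0.03086432] 0.04516372661765177
```

View pics/t_side.png

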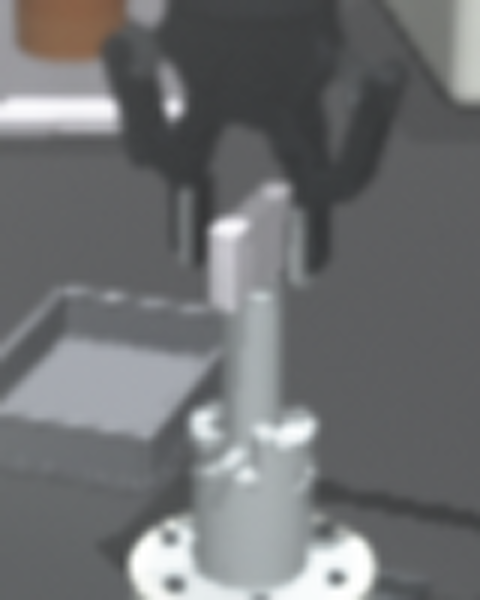

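Call:
arm_command:
  steps:
    - [[0,0,0],[0,0,0],255]
    - [[0,0,0],[0,0,0],255]
    - [[0,0,0],[0,0,0],255]
    - [[0,0,0],[0,0,0],255]
    - [[0,0,0],[0,0,0],255]
    - [[0,0,-0.1],[0,0,0.5],255]
    - [[0,0,-0.1],[0,0,0],255]
    - [[0,0,-0.1],[0,0,-0.5],255]
    - [[0,0,-0.1],[0,0,-0.6],255]
    - [[0,0,0],[0,0,0],255]

```text
clock: 28.72
position: [0.5737, -0.2082, 0.165]
ee_rot: [0.0, 0.937, 0.348, 0.001]
contact_force: [-1.2, 1.4, 5.2]
width: 0.0111
```

Call:
arm_command:
  steps:
    - [[0,0,-0.1],[0,0,-0.8],255]
    - [[0,0,-0.1],[0,0,-0.7],255]
    - [[0,0,-0.1],[0,0,-0.7],255]
    - [[0,0,-0.1],[0,0,-0.7],255]
    - [[0,0,-0.1],[0,0,-0.7],255]
    - [[0,0,-0.1],[0,0,-0.7],255]
    - [[0,0,0],[0,0,0],255]

```text
clock: 29.6
position: [0.5735, -0.2086, 0.1601]
ee_rot: [0.0, 0.998, 0.057, 0.0]
contact_force: [0.2, 0.2, 1.9]
width: 0.0113
```

Call:
arm_command:
  steps:
    - [[0,0,-0.1],[0,0,-0.7],255]
    - [[0,0,-0.1],[0,0,-0.7],255]
    - [[0,0,-0.1],[0,0,-0.7],255]
    - [[0,0,-0.1],[0,0,-0.7],255]
    - [[0,0,-0.1],[0,0,-0.7],255]
    - [[0,0,-0.06],[0,0,-0.5],255]
    - [[0,0,0],[0,0,0],255]

```text
clock: 30.48
position: [0.5735, -0.2091, 0.1563]
ee_rot: [0.001, 0.975, -0.221, 0.0]
contact_force: [-0.4, -0.7, 3.3]
width: 0.0111
```

```bash
python3 - <<'E'
from kin import *
s=log();print(s["qpos"],s["position"],s["contact_force"],s["moment"],s["width"])
q=s['ee_rot'];R=Ro.from_quat([q[1],q[2],q[3],q[0]]).as_matrix();print(np.degrees(np.arctan2(R[1,1],R[0,1])))
E
```

```text
[-4.62909058e-01  3.55435358e-01  1.50181150e+00 -9.63187784e-04
  1.28315012e+00  1.55477601e+00] [ 0.57348166 -0.20905526  0.15632077] [-0.41932444 -0.72569303  3.27123539] [-0.22365738  0.11758657 -0.07800725] 0.01112973270441637
-115.58924603838007
```

Call:
arm_command:
  steps:
    - [[0,0,-0.04],[0,0,-0.7],255]
    - [[0,0,-0.03],[0,0,-0.5],255]
    - [[0,0,0],[0,0,0],255]

```text
clock: 30.85
position: [0.5735, -0.2091, 0.156]
ee_rot: [0.001, 0.967, -0.255, 0.001]
contact_force: [-1.5, -1.2, 7.4]
width: 0.0115
```

```bash
python3 - <<'E'
from kin import *
s=log();print(s["position"],s["contact_force"],s["moment"],s["width"])
q=s['ee_rot'];R=Ro.from_quat([q[1],q[2],q[3],q[0]]).as_matrix();print(np.degrees(np.arctan2(R[1,1],R[0,1])))
E
```

```text
[ 0.57349685 -0.20912926  0.15602031] [-1.46319617 -1.22828354  7.37314701] [-0.09241684  0.3284741   0.10778048] 0.01145685668287387
-119.57070593989641
```

Call:
arm_command:
  steps:
    - [[0,0,0.03],[0,0,0],255]
    - [[0,0,0],[0,0,0],0]
    - [[0,0,0],[0,0,0],0]
    - [[0,0,0],[0,0,0],0]
    - [[0,0,0],[0,0,0],0]
    - [[0,0,0],[0,0,0],0]
    - [[0,0,0],[0,0,25],0]
    - [[0,0,0],[0,0,40],0]
    - [[0,0,0],[0,-20,50],0]
    - [[0,0,0],[-20,-40,50],0]
    - [[0,0,0],[-30,-50,0],0]
    - [[0,0,0],[-30,-50,0],0]
    - [[0,0,0],[-30,-50,0],0]
    - [[0,0,0],[0,0,0],0]

```text
clock: 32.6
position: [0.462, -0.4194, 0.3158]
ee_rot: [0.001, 0.97, -0.245, -0.001]
contact_force: [0.3, 0.6, -0.6]
width: 0.0853
```

```bash
python3 - <<'E'
from kin import *
s=log();print(s["position"],s["contact_force"],s["moment"],s["width"])
for n,(ox,oy) in(("side",(295,150)),("top",(340,225))):
    im=imaging.get_image(n);np.save(n+"6.npy",im)
    cv2.imwrite(f"pics/z_{n}.png",cv2.resize(im[oy:oy+75,ox:ox+75],None,fx=8,fy=8,interpolation=cv2.INTER_CUBIC))
E
```

```text
[ 0.46204    -0.41935398  0.31575031] [ 0.27861013  0.60483929 -0.59445102] [ 0.05967547 -0.03067283  0.02242534] 0.08525995578167442
```

View pics/z_side.png

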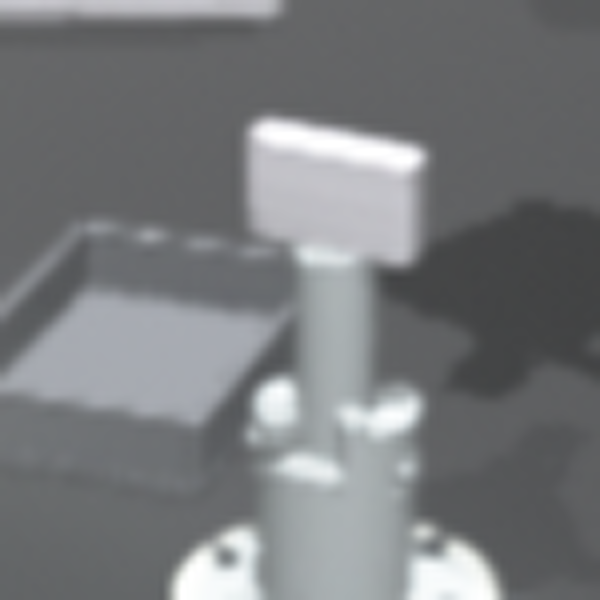

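View pics/z_top.png

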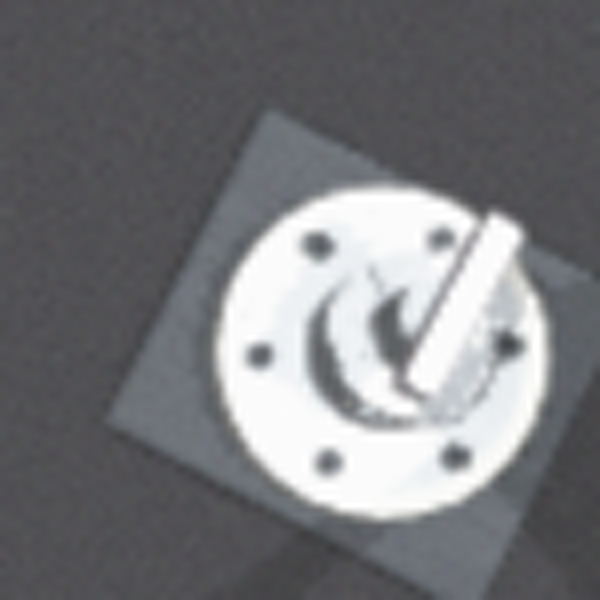

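```bash
python3 - <<'E'
from plug import *
np.set_printoptions(precision=4,suppress=True)
def T(u,v,s,ox,oy): return (u+.5)/s-.5+ox,(v+.5)/s-.5+oy
S=lambda u,v:T(u,v,8,295,150); U=lambda u,v:T(u,v,8,340,225)
obs=[]
def add(n,a,b,c,uv,wu=1,wv=1): obs.append((n,a,b,c,*uv,wu,wv))
add("side",-.006,.03,.118,S(259,117)); add("side",-.006,-.03,.118,S(428,150))
add("side",.006,.03,.080,S(251,238)); add("side",.006,-.03,.080,S(412,267))
add("top",.006,.03,.118,U(489,210)); add("top",.006,-.03,.118,U(406,388))
add("top",-.006,.03,.118,U(525,230)); add("top",-.006,-.03,.118,U(440,405))
p,r=fitplug(obs,np.array([.571,-.206,.1,0,0,-26.]),np.array([0,0,0,20,20,0]))
print(p,np.degrees(p[3:5]),p[2]-.12);print(r.reshape(-1,2))
s=telemetry.get_state();print(s["clock"],np.abs(s["qd"]).max())
for n in("bottle","jar","tray"):
    print(n,[(round(x["score"],2),x["extent"]) for x in finder.cut_out("top",n)[:2]])
E
```

```text
[  0.5724  -0.2087   0.1014  -0.0026  -0.0151 -24.8829] [-0.15   -0.8628] -0.018638543040426794
[[ 0.9596  0.2832]
 [ 0.5161 -0.061 ]
 [ 0.0188 -0.2121]
 [ 0.3267  0.1751]
 [-0.0447 -0.0229]
 [ 0.1456 -0.6237]
 [-0.204  -0.4144]
 [ 0.2579 -0.6253]
 [ 0.     -0.    ]
 [ 0.     -0.0524]
 [-0.3012  0.    ]]
32.7 0.03389111229163
bottle [(0.56, [137.9, 258.7, 38.2, 31.1])]
jar [(0.8, [301.5, 183.0, 27.0, 26.7])]
tray [(0.89, [433.1, 213.9, 71.8, 59.0])]
```

```bash
python3 -c "
from rig import manip
print(manip.sign_off())"
```

```text
the job is handed in; nothing more can be done
None
```

I stood the plug in the collar with its lugs on the rim and let go. I then took it by the wing and turned it back about 61° until the lugs went into the slots. Then I drove it clockwise about 90° to the stop, released it and moved the arm clear. The job was handed in at about 33 s of the 64 s; sign-off gives no verdict, so the result below rests on my own checks.

**Last checks**
- **Depth:** both cameras put the lug line 18.6 mm below the rim, where 17.5 mm is needed and 20 mm is fully home. It sits 23.8 mm lower than when it rested on the rim, and a full drop is 24 mm.
- **Angle and position:** the lugs are about 1.4° from the home direction, the plug leans less than 1°, and it is within about 3 mm of the collar's centre.
- **At the stop:** the turning moment rose and the jaws opened slightly at the end of the turn, which fits the lugs reaching the stop.
- **Released and clear:** the gripper is fully open and clear of everything. The bottle, jar and tray show where they were at the start.

**What disagreed or went wrong**
- **First grasp missed:** the fingers shut on top of the shaft with about 22 N. A touch on the bench then showed the real fingertips sit about 29 mm short of the reported tool point, along the tool axis. I allowed for this from then on.
- **Finger opening:** it read about 25.6 mm on the 28 mm shaft and about 11.3 mm on the 12 mm wing, a little under in both cases.
- **Lowering into the slots:** I lowered the plug by hand through most of the 15 mm and let it drop only the last part.

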